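Rock a battery pack into a photometer's bay and lock it

TASK

Take the charged battery pack out of the charger and fit it into the open battery bay of the photometer: contact tongue first, down into the bay, under the lip and against the sprung contact, then rock its tail down until the pack lies flat on the bay floor. Feel your way and do not force it. Then slide the lock fully home over the pack's tail and let go, leaving the other things on the bench as they are.

Things in the scene. Friction and masses are not known exactly. Their poses are not given: they have to be found in the camera images.
- pack_center (a point): Centre (half-way up) of the battery pack, a black block 38 mm wide (its x), 72 mm long (its y), 27 mm high (its z, up), about 150 g. Its +y end is the nose, its -y end the tail. It starts flat in the charger, nose to the charger's tower. Do not force it: see pack
- pack: The same pack; origin at the centre of its underside. Full height only over the middle 56 mm of its length; the nose is a contact tongue 8 mm long, 30 mm wide, 10 mm high, at the bottom, with three brass strips; the tail is a step 8 mm long, 17 mm high, over which the lock closes. Pack or bay cracks when the contact forces between pack and photometer add up to over 38 N; seated, spring and tail wall alone make 14 N of it
- pack_nose (a point): Middle of the lower front edge of the pack's tongue: 36 mm along the pack's +y and 13.5 mm below pack_center; pack's axes
- meter: Bench photometer, fixed, white, 220 mm deep (x), 270 mm wide (y); origin on the bench under its middle, x away from the sloped display in front, z up. Flat rear deck 75 mm above the bench, from x = -30 to 110 mm, bay nominally at x = 35, y = 3, z = 60 mm on it. A round black cap, 22 mm high, 42 mm across, stands on the deck at x = 35, y = 98 mm
- bay (a point): Nominal place of the centre of the pack's underside when home (the tray may sit off it, see bay_nose): on the bay floor, 15 mm below the deck (the pack then stands 12 mm proud; fingers beside it must stay above the deck); photometer's axes, pack's nose to +y. The bay is 40.6 mm wide (x), its upper edges chamfered 1 mm; its tail wall is 36 mm towards -y from here
- bay_nose (a point): Nominal place of pack_nose when the pack is home: on the bay floor, 36 mm towards +y from bay. The bay is part of a grey tray, 59 x 176 mm, set with play in rubber in a wider opening of the deck: tray, bay, lip, contact and lock together may sit up to 4 mm in x and 6.5 mm in y off the points reported here (never in height or yaw); it stays put when worked on
- lip (a point): Nominal middle of the lower edge of the lip that roofs the +y end of the bay: 12 mm above the bay floor, 32 mm towards +y from bay. The lip is 3 mm thick, flush with the deck. The open mouth from tail wall to lip is 68 mm long, so the pack goes in only nose down, tilted 10 to 20 degrees, its tongue passing under the lip
- contact (a point): Nominal middle of the front face, when free, of the sprung contact block under the lip: 31 mm towards +y from bay; it covers 1.5 to 10 mm above the bay floor. It yields 7 mm towards +y, its spring pushing back with 2 N at first, 7.6 N at the end (steadily more), then it is solid; over 14 N crushes it. The tilted tongue must push it in nearly 6 mm before the tail clears the tail wall; home, it is in 5 mm and holds the pack against that wall
- lock (a joint): Travel of the sliding lock on the deck at the tail (-y) side of the bay, m: 0 to 0.005 at the start (open), 0.036 fully home, towards +y of the photometer; it slides stiffly at about 2 N and stays where it is left. Its plate runs 3.5 to 7.5 mm above the deck and at home covers the pack's tail step by 3 mm; it passes only over a pack that lies flat
- lock_open (a point): Nominal top middle of the lock's thumb ridge when fully open (it does not move with lock or tray): a white ridge 22 mm wide along x, 8 mm along y, top 17.5 mm above the deck, at the lock's rear end; with the lock it goes up to 36 mm towards +y. Behind it (-y) photometer and tray are free and flat for at least 25 mm
- charger: Grey charger fixed to the bench, origin under the middle of the pocket in which the pack lies; the pack rests 12 mm above the bench, between low walls whose tops are 18 mm above the bench and 27.5 mm from the middle line in x; a contact tower 36 mm high stands beyond the pack's nose (+y)
- vial: Small closed sample vial, 28 mm across and 55 mm high, standing near the charger; leave alone
- cuvettes: Clear box of cuvettes, 45 x 75 x 30 mm, lying in front of the photometer; leave alone
- beaker: Glass beaker with two rods, 68 mm across, 95 mm high (rods to 170 mm); leave alone
- spatula: Steel spatula 180 mm long lying on the bench; leave alone
Not all that is in view belongs to the job. There is more than one size of the pack; the one meant has the size given above. Of the things that look like the charger, the middle-sized one is meant.

How it is judged (in metres and radians):
On the way, in this order (a step that is already met when the one before it is completed fails the run):
1. the pack is lifted out of the charger (z of pack in the frame of charger above 0.04 m), for 0.1 s.
2. the tongue is down in the bay under the lip while the tail is still up (horizontal distance between pack_nose and bay_nose below 0.014 m and z of pack_nose in the frame of meter below 0.065 m and angle between the z axis of pack and the z axis of meter, either way round above 0.08 rad), for 0.05 s.
3. the pack lies flat in the bay with the lock still open (horizontal distance between pack_nose and bay_nose below 0.01 m and z of pack_nose in the frame of meter below 0.062 m and z of pack_center in the frame of meter below 0.0755 m and angle between the z axis of pack and the z axis of meter, either way round below 0.035 rad and value of joint lock below 0.015 m), for 0.2 s.
At the end, for the whole second after the job is handed in: The pack lies flat on the bay floor, nose within 10 mm (horizontally) of the nominal point (the tray floats) and 2 mm of its height, its centre no more than 2 mm high, tilted less than 2 degrees, at rest; the lock is slid home to at least 33 of its 36 mm (horizontal distance between pack_nose and bay_nose below 0.01 m and z of pack_nose in the frame of meter below 0.062 m and z of pack_center in the frame of meter below 0.0755 m and angle between the z axis of pack and the z axis of meter, either way round below 0.035 rad and value of joint lock above 0.033 m and linear speed of pack below 0.01 m/s); the robot touches nothing.
It fails at once if the pack is forced: its contact forces with the photometer add up to more than 38 N (contact force between pack and meter above 38 N).
It fails at once if the sprung contact block is crushed: the pack presses on it with more than 14 N (contact force between pack and contact above 14 N).
It fails at once if a bystander is moved more than 30 mm (distance of any of vial, cuvettes, beaker, spatula from where it was at the start of the episode above 0.03 m).
It fails at once if a standing bystander is knocked over (angle between any of vial, cuvettes, beaker's own z axis and vertical above 0.5 rad).
It also fails if it takes over 72 s, if anything falls off the work surface, if the arm or the gripper's body presses on something with over 40 N, if the wrist force passes 120 N, or if a joint passes its speed limit or range.

ROBOT

A 6-joint arm with a two-finger parallel gripper is mounted at the origin on the work surface. World frame = base frame: x ahead of the robot, y to its left, z up, the work surface at z = 0. Lengths are in m, angles in degrees, forces in N, time in s.
With the tool pointing down it reaches from about 0.35 to 0.85 m from the base axis. Payload 8.1 kg.
Tool frame: the origin (TCP) lies at the very end of the fingers, on their centre line; the grasp point (between the pads) lies 19 mm behind it; z points along the fingers, y is the direction in which the jaws open and shut (so a half turn about z gives the same grasp; the last joint's range is limited). The gripper opens to 85 mm and grips with 20 to 120 N. Pads are 22 mm wide; open, the fingers measure 114 mm over their backs; the gripper's body (76 mm by 85 mm) begins 54 mm behind the grasp point. The pads swing forward as they close: fully open they stand 13 mm farther back than shut.
Start: joints at [-79.893, 7.471, 85.268, -0, 87.261, -4.893], TCP at [0.155, -0.58, 0.231] pointing down, gripper open.
Joint ranges: [-169.43, 169.43], [-51.17, 129.36], [1.28, 143.12], [-76.62, 256.62], [0, 156.53], [-152.29, 152.29]. Speed limits (degrees/s): [136.94, 136.94, 159.86, 180, 180, 180].

INTERFACE

Orientations are given as a 3x3 rotation matrix whose columns are the frame's x, y, z axes.
In Python, from workcell import arm gives the robot as it stands. The module is installed in compiled form; this text tells all that it offers.
- The arm moves only by the tool servo_tool, never from a script. Its argument "steps" is a list of rows, each a list of 2 entries, a list of its own where there are three numbers: the shift along the world's x, y, z in cm, then the turn about the world's z in rad. In form: [[[tx, ty, tz], turn], ...]. A call has 1 to 5 rows; each row is the pose to reach, as a shift and turn from the pose commanded when the call began; what a row does not reach only later rows make up. A row lasts 1/12 s, in which the tool goes at most 41.7 mm and 7.16 degrees, less where a joint would pass 70% of its speed; a pose out of reach is approached as far as the arm can. A call with a gripper value outside its range is refused whole. "jaw" is the finger opening in cm, from 0 to 8.54, set as the call begins (left out, the last holds). The fingers move at their own pace and stop on an object; "squeeze" is the grip in N (left out, the last holds). Time passes only in rows, so rows that repeat a pose let the fingers close. It gives the time, the measured TCP pose, the force and the opening at its end, in the units of the state.
- arm.state(): the state, without advancing time (a new reading comes with each control period).
- arm.grab_frame(name): name is "scene" or "top" or "wrist"; returns a dict with "img" (480x640x3 uint8, red, green, blue), "z_map" (480x640 float32, m along the optical axis (not along the pixel's ray), 0 where there is no reading), "K" (3x3 intrinsics, pixels), "eye" and "attitude" of the camera in the world; the wrist camera has in their place "tool_from_camera" (4x4, takes a point from camera to tool coordinates, whose origin is the TCP and whose axes are the flange's). Camera axes: x right, y up, looking along -z (the intrinsics and any distortion apply to the point x, -y, -z); pixel columns grow to the right and rows downward; lengths in m; the calibration is good to about 2 mm. A picture is of the moment at which its call begins: read the wrist's pose just before it.
- arm.finish_job(): hands the job in, once; it reports no verdict.
The state is a dict: "t": time; "q": joint angles; "joint_velocities": joint speeds; "tau": joint torques, N m; "tcp_pos": TCP position; "ee_rot": TCP orientation; "force": force on the tool from outside, world axes, zero at the start; "ft_torque": the same for the moment, N m; "grip_width": finger opening in m.
Only numpy, scipy, OpenCV 4.12 (cv2) and the standard library are available. Lean on these libraries where they do the work, as an engineer would, in place of code of your own. Each camera call takes 0.05 s, during which the arm holds its last target.

## Working session

There is one attempt and no reset: what is moved stays moved. The work goes in short steps, Python scripts to look and compute and a tool call to move; the robot and the scene stay as the last step left them, time stands still between calls to the robot, and variables do not carry over. Pictures are saved under pics/ and viewed, and the job is handed in when it is done.

Besides the shell and the picture viewer there is one more tool, called as name(argument=value, ...) on one line, values as JSON. servo_tool: Moves the arm, as the interface text tells. Its arguments: {"type":"object","properties":{"steps":{"type":"array"},"jaw":{"type":"number"},"squeeze":{"type":"number"}},"required":["steps"]}

```bash
mkdir -p pics; cat > h.py <<'E'
import numpy as np, cv2, pickle
from workcell import arm
def grab(n):
    s=arm.state(); f=arm.grab_frame(n); f=dict(f); f['s']=s
    if n=='wrist':
        T=np.array(f['tool_from_camera']); R=np.array(s['ee_rot']); p=np.array(s['tcp_pos'])
        f['R']=R@T[:3,:3]; f['o']=R@T[:3,3]+p
    else:
        f['R']=np.array(f['attitude']); f['o']=np.array(f['eye'])
    f['K']=np.array(f['K'])
    return f
def ray(f,u,v):
    K=f['K']; d=np.array([(u-K[0,2])/K[0,0],-(v-K[1,2])/K[1,1],-1.]); return f['R']@d
def onz(f,u,v,z):
    d=ray(f,u,v); return f['o']+d*(z-f['o'][2])/d[2]
def proj(f,P):
    c=f['R'].T@(np.array(P)-f['o']); K=f['K']; return np.array([K[0,0]*c[0]/-c[2]+K[0,2],K[1,1]*-c[1]/-c[2]+K[1,2]])
def cloud(f):
    K=f['K'];z=f['z_map'];v,u=np.mgrid[:480,:640]
    c=np.stack([(u-K[0,2])/K[0,0]*z,-(v-K[1,2])/K[1,1]*z,-z],-1)
    return c@f['R'].T+f['o']
def save(f,name): cv2.imwrite('pics/'+name,f['img'][:,:,::-1]); pickle.dump(f,open('pics/'+name[:-4]+'.pkl','wb'))
def load(name): return pickle.load(open('pics/'+name+'.pkl','rb'))
def st():
    s=arm.state(); print('t',round(s['t'],2),'tcp',np.round(s['tcp_pos'],4),'F',np.round(s['force'],2),'T',np.round(s['ft_torque'],2),'w',round(s['grip_width'],4)); return s
E
python3 - <<'E'
from h import *
for n in ('scene','top','wrist'):
    f=grab(n); save(f,n+'0.png'); print(n,f['K'].tolist(),f['o'],f['R'].tolist(), [k for k in f])
print(st()['ee_rot'])
E
```

```text
scene [[574.3910932245125, 0.0, 319.0378876158606], [0.0, 574.3910932245125, 231.9356858117223], [0.0, 0.0, 1.0]] [1.49664207 0.5899152  1.34736767] [[-0.46020279730300806, -0.6578027792943566, 0.5962456615415382], [0.8876011918197143, -0.3261961755055769, 0.32520790175787234], [-0.019429607168172068, 0.678889945895618, 0.7339829233212007]] ['img', 'z_map', 'K', 'eye', 'attitude', 's', 'R', 'o']
top [[575.7505360686037, 0.0, 322.04053626764363], [0.0, 575.7505360686037, 239.66866498834383], [0.0, 0.0, 1.0]] [3.55123472e-01 5.66287003e-04 1.62018058e+00] [[-0.01655385155068989, 0.9971227151368719, -0.07397473188129973], [-0.9998050894316545, -0.017303629929147538, -0.009506184189050988], [-0.010758863573759641, 0.0738029494623865, 0.9972148071028898]] ['img', 'z_map', 'K', 'eye', 'attitude', 's', 'R', 'o']
wrist [[384.9410877815875, 0.0, 320.3618935354534], [0.0, 384.9410877815875, 236.4691244050552], [0.0, 0.0, 1.0]] [ 0.23624265 -0.55818115  0.3736499 ] [[0.25971120139199905, 0.9122522181755266, 0.3167743397204913], [-0.9656829612306683, 0.2462065174070017, 0.08269685105904047], [-0.002551521171743822, -0.32738088096305273, 0.9448890138633019]] ['img', 'z_map', 'K', 'tool_from_camera', 's', 'R', 'o']
t 0.15 tcp [ 0.1552 -0.5791  0.2305] F [ 0.43 -0.27 -0.17] T [-0.01 -0.04  0.03] w 0.0853
[[ 9.65925712e-01  2.58819338e-01 -2.63163491e-04]
 [ 2.58819450e-01 -9.65924706e-01  1.39797876e-03]
 [ 1.07627819e-04 -1.41845546e-03 -9.99998988e-01]]
```

View pics/top0.png

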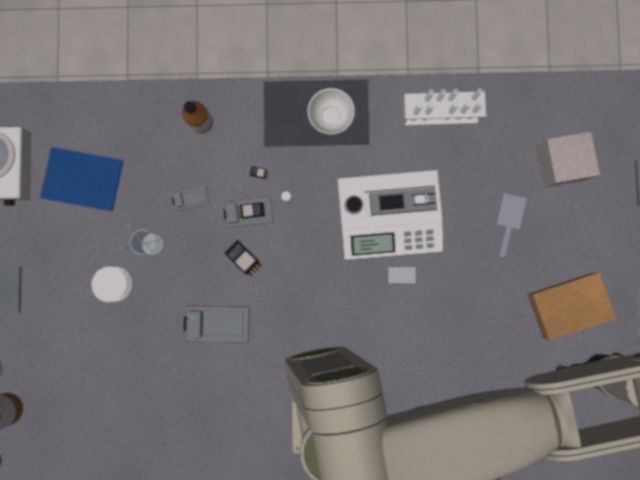

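View pics/scene0.png

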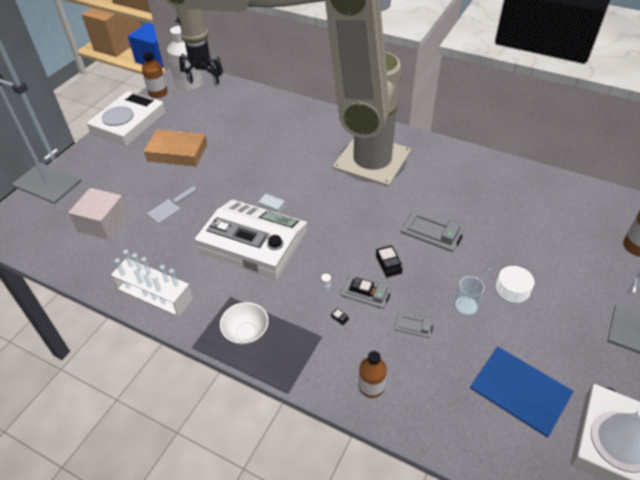

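View pics/wrist0.png

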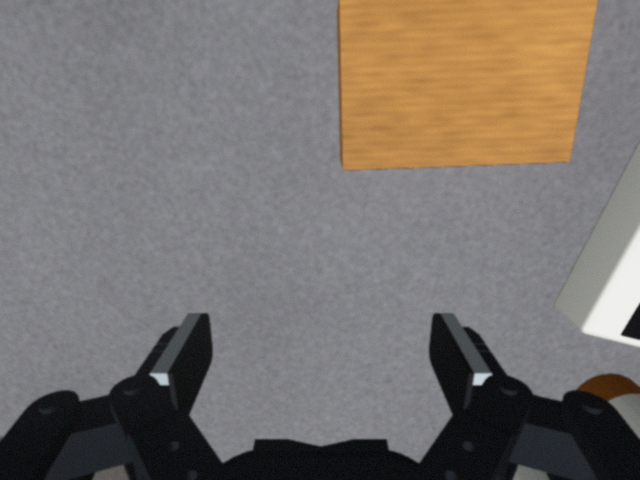

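Candidates in top view: packs at (252,210) (in the mid-size charger, with tower left), (242,257) larger on bench, (258,172) tiny on bench. Chargers: (190,197) small, (248,212) middle, (217,323) large. I choose pack (252,210) in charger (248,212), and check close up.

```bash
python3 - <<'E'
from h import *
f=load('top0'); I=f['img'][:,:,::-1]
a=cv2.resize(I[150:280,160:320],None,fx=5,fy=5,interpolation=cv2.INTER_CUBIC)[:600,:800]
b=cv2.resize(I[160:270,325:455],None,fx=6,fy=6,interpolation=cv2.INTER_CUBIC)[:600,:800]
cv2.imwrite('pics/c1.png',a);cv2.imwrite('pics/c2.png',b)
C=cloud(f)
for u,v in [(252,210),(230,212),(265,222),(242,257),(286,197),(353,204),(391,202),(425,199),(380,225),(402,275),(150,243)]:
    print(u,v,np.round(C[v,u],4), np.round(f['z_map'][v,u],3))
E
```

```text
252 210 [0.5583 0.2083 0.0379] 1.595
230 212 [0.5549 0.2709 0.029 ] 1.604
265 222 [0.5262 0.1746 0.0194] 1.611
242 257 [0.4283 0.2362 0.0423] 1.581
286 197 [0.5902 0.1124 0.0556] 1.579
353 204 [ 0.5618 -0.0689  0.0977] 1.533
391 202 [ 0.5708 -0.1745  0.0586] 1.572
425 199 [ 0.5732 -0.2623  0.0878] 1.542
380 225 [ 0.5071 -0.1419  0.0699] 1.556
402 275 [ 0.3717 -0.2026  0.0317] 1.583
150 243 [0.47   0.4848 0.0585] 1.57
```

View pics/c1.png

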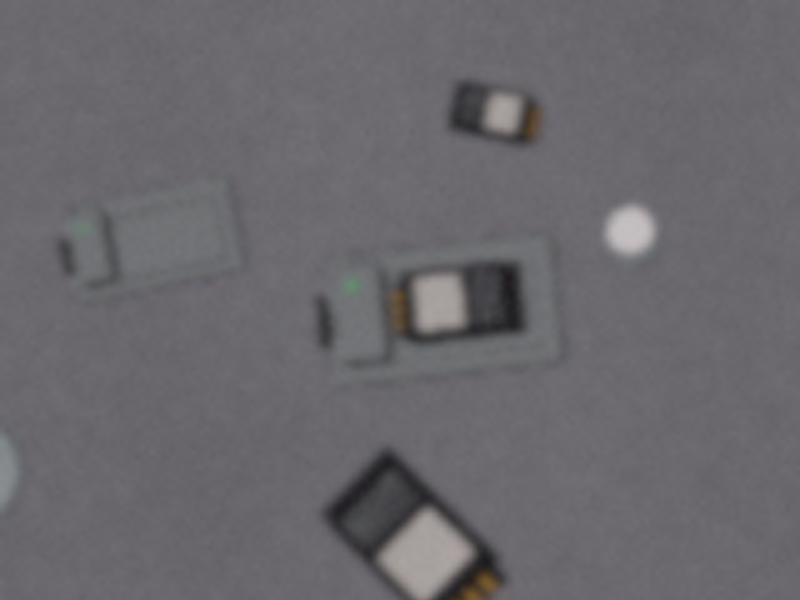

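View pics/c2.png

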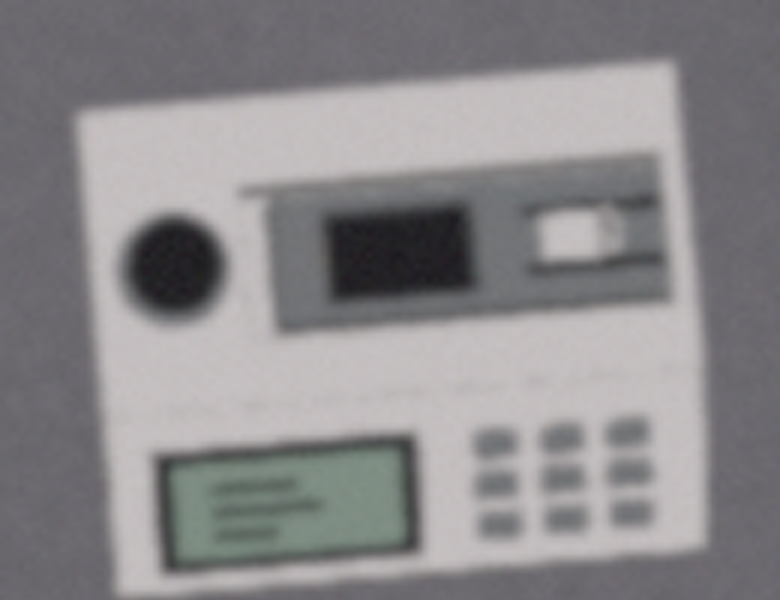

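The crops confirm it: the black pack with a light label and brass tongue towards the tower sits in the middle-sized charger. Bay (dark) and white lock ridge are visible on the meter. Next: the wrist camera over the meter.

servo_tool(steps=[[[2.8, 2.8, 0.4], 0.12], [[5.6, 5.6, 0.8], 0.24], [[8.4, 8.4, 1.2], 0.36], [[11.2, 11.2, 1.6], 0.48], [[14, 14, 2], 0.6]])

```text
t: 0.57
tcp_pos: [0.2961, -0.438, 0.2511]
ee_rot: [[0.647, 0.762, -0.0], [0.762, -0.647, 0.001], [0.0, -0.0, -1.0]]
force: [0.7, -0.4, 0.4]
grip_width: 0.0854
```

servo_tool(steps=[[[2.8, 2.8, 0.4], 0.12], [[5.6, 5.6, 0.8], 0.24], [[8.4, 8.4, 1.2], 0.36], [[11.2, 11.2, 1.6], 0.48], [[14, 14, 2], 0.6]])

```text
t: 0.98
tcp_pos: [0.4362, -0.2978, 0.2714]
ee_rot: [[0.103, 0.995, -0.0], [0.995, -0.103, 0.0], [-0.0, -0.0, -1.0]]
force: [1.0, -0.1, 0.3]
grip_width: 0.0856
```

servo_tool(steps=[[[2.8, 2.8, 0], 0.09], [[5.6, 5.6, 0], 0.18], [[8.4, 8.4, 0], 0.18], [[11.2, 11.2, 0], 0.18], [[13, 13, 0], 0.18]])

```text
t: 1.4
tcp_pos: [0.5671, -0.1664, 0.2708]
ee_rot: [[-0.073, 0.997, 0.0], [0.997, 0.073, 0.001], [0.001, 0.0, -1.0]]
force: [0.4, -0.8, 0.6]
grip_width: 0.0854
```

servo_tool(steps=[[[0, 0, 0], 0], [[0, 0, 0], 0]])

```text
t: 1.57
tcp_pos: [0.5658, -0.1681, 0.2705]
ee_rot: [[-0.074, 0.997, -0.001], [0.997, 0.074, 0.0], [0.001, -0.001, -1.0]]
force: [-0.4, 0.0, -0.3]
grip_width: 0.0852
```

```bash
python3 - <<'E'
from h import *
f=grab('wrist'); save(f,'w1.png'); s=st(); print(np.round(s['ee_rot'],3).tolist(), s['q'])
E
```

```text
t 1.62 tcp [ 0.5652 -0.1692  0.2707] F [-0.7  -0.4  -0.08] T [-0.04  0.02  0.  ] w 0.0853
[[-0.072, 0.997, -0.001], [0.997, 0.072, 0.0], [0.0, -0.001, -1.0]] [-2.16292026e+01  5.22513830e+00  8.35906757e+01 -2.33462039e-02
  9.12476229e+01 -2.57725694e+01]
```

View pics/w1.png

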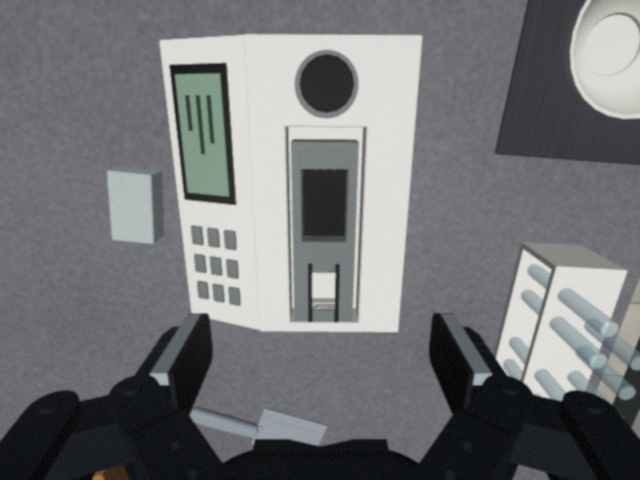

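```bash
python3 - <<'E'
from h import *
f=load('w1'); I=f['img'][:,:,::-1]
a=cv2.resize(I[110:335,270:390],None,fx=2.6*1,fy=2.6,interpolation=cv2.INTER_CUBIC)
cv2.imwrite('pics/c3.png',cv2.resize(I[110:335,240:420],None,fx=2.66,fy=2.66,interpolation=cv2.INTER_CUBIC))
print(f['o'])
g=cv2.cvtColor(I,cv2.COLOR_BGR2GRAY)
print('row200',[(i,int(g[205,i])) for i in range(282,372,1)])
print('col325',[(i,int(g[i,325])) for i in range(120,335,1)])
E
```

```text
[ 0.55909095 -0.08464639  0.41385373]
row200 [(282, 224), (283, 222), (284, 218), (285, 214), (286, 189), (287, 145), (288, 116), (289, 135), (290, 178), (291, 189), (292, 165), (293, 131), (294, 127), (295, 129), (296, 122), (297, 124), (298, 124), (299, 123), (300, 114), (301, 92), (302, 73), (303, 52), (304, 42), (305, 39), (306, 40), (307, 39), (308, 41), (309, 42), (310, 40), (311, 39), (312, 36), (313, 40), (314, 38), (315, 37), (316, 38), (317, 42), (318, 35), (319, 37), (320, 38), (321, 39), (322, 33), (323, 37), (324, 35), (325, 35), (326, 40), (327, 37), (328, 35), (329, 37), (330, 37), (331, 38), (332, 34), (333, 41), (334, 34), (335, 39), (336, 37), (337, 40), (338, 35), (339, 34), (340, 38), (341, 37), (342, 36), (343, 40), (344, 47), (345, 62), (346, 77), (347, 99), (348, 116), (349, 121), (350, 123), (351, 122), (352, 123), (353, 123), (354, 121), (355, 131), (356, 167), (357, 203), (358, 211), (359, 190), (360, 137), (361, 105), (362, 131), (363, 172), (364, 205), (365, 218), (366, 220), (367, 222), (368, 222), (369, 221), (370, 220), (371, 220)]
col325 [(120, 218), (
[... 1791 characters left out ...]
20), (277, 220), (278, 222), (279, 221), (280, 221), (281, 220), (282, 222), (283, 220), (284, 219), (285, 221), (286, 221), (287, 220), (288, 219), (289, 220), (290, 222), (291, 219), (292, 220), (293, 221), (294, 223), (295, 220), (296, 219), (297, 202), (298, 167), (299, 142), (300, 141), (301, 142), (302, 161), (303, 172), (304, 148), (305, 143), (306, 145), (307, 159), (308, 145), (309, 110), (310, 107), (311, 118), (312, 124), (313, 122), (314, 121), (315, 124), (316, 126), (317, 123), (318, 122), (319, 121), (320, 127), (321, 149), (322, 182), (323, 211), (324, 217), (325, 220), (326, 219), (327, 221), (328, 222), (329, 217), (330, 205), (331, 175), (332, 133), (333, 117), (334, 113)]
```

View pics/c3.png

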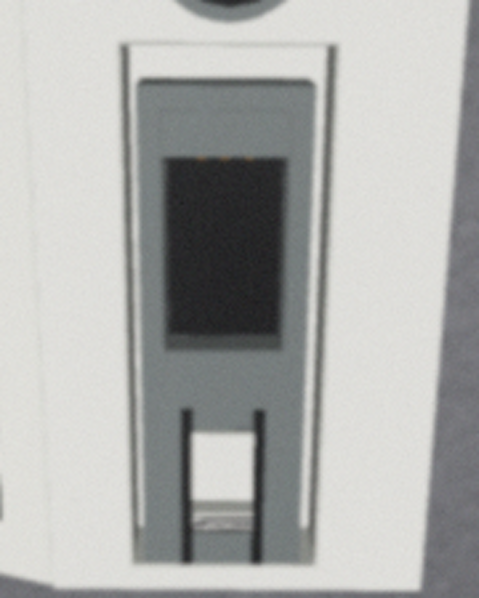

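```bash
cat > m.py <<'E'
from h import *
f=load('w1')
z=0.075
def P(u,v,z=z): 
    p=onz(f,u,v,z); print((u,v,z),np.round(p*1000,1)); return p
print('meter corners'); 
c=[P(*x) for x in [(421.5,35),(399,331),(261,329)]]
print('tray corners TL TR BL BR'); P(292,140);P(357.5,140);P(293,321);P(358,321)
# bay edges by row
g=cv2.cvtColor(f['img'],cv2.COLOR_RGB2GRAY).astype(float)
def cross(a,t,rise):
    for i in range(len(a)-1):
        if (a[i]<t<=a[i+1]) if rise else (a[i]>=t>a[i+1]): return i+(t-a[i])/(a[i+1]-a[i])
L=[];Rr=[];
for v in range(180,232,3):
    L.append((295+cross(g[v,295:330],80,False),v)); Rr.append((330+cross(g[v,330:355],80,True),v))
l=np.array([onz(f,*x,z)[:2] for x in L]);r=np.array([onz(f,*x,z)[:2] for x in Rr])
for n,q in (('L',l),('R',r)):
    m=np.polyfit(q[:,1],q[:,0],1); print(n,'yaw',np.degrees(np.arctan(-m[0])),'x at mid',np.polyval(m,q[:,1].mean())*1000,q[:,1].mean())
lt=[];bt=[]
for u in range(306,343,3):
    lt.append(onz(f,u,158+cross(g[158:190,u],80,False),z)[:2]); bt.append(onz(f,u,225+cross(g[225:250,u],95,True),z)[:2])
lt=np.array(lt);bt=np.array(bt)
for n,q in (('lip',lt),('tail',bt)):
    m=np.polyfit(q[:,0],q[:,1],1); print(n,'yaw',np.degrees(np.arctan(m[0])),'y',q.mean(0)*1000)
C=cloud(f)
for u,v in [(280,200),(370,200),(325,155),(325,200),(325,260),(325,285),(325,305),(325,303),(325,315)]: print(u,v,np.round(C[v-1:v+2,u-1:u+2].reshape(-1,3).mean(0)*1000,1))
print('white'); 
w=(g>185).astype(np.uint8)
E
python3 m.py
```

```text
meter corners
(421.5, 35, 0.075) [634.2 -27.7  75. ]
(399, 331, 0.075) [ 654.6 -296.7   75. ]
(261, 329, 0.075) [ 514.6 -304.9   75. ]
tray corners TL TR BL BR
(292, 140, 0.075) [ 536.5 -115.9   75. ]
(357.5, 140, 0.075) [ 592.5 -111.7   75. ]
(293, 321, 0.075) [ 546.5 -293.2   75. ]
(358, 321, 0.075) [ 611.8 -288.2   75. ]
L yaw 3.9817900937217674 x at mid 548.1562448602459 -0.17313332348447488
R yaw 3.937524931490886 x at mid 588.2523987826739 -0.17011213525372532
lip yaw 4.154687183351443 y [ 565.77924996 -138.48800469]
tail yaw 4.196891390350494 y [ 571.01414297 -205.57771532]
280 200 [ 528.5 -169.1   75.8]
370 200 [ 609.2 -163.1   75.4]
325 155 [ 565.7 -126.3   75.6]
325 200 [ 569.3 -169.6   60.9]
325 260 [ 573.4 -224.1   76. ]
325 285 [ 575.1 -246.9   82.9]
325 305 [ 576.3 -262.8   92.8]
325 303 [ 576.1 -260.8   92.6]
325 315 [ 578.1 -283.6   75.4]
white
```

servo_tool(steps=[[[0, 4, 0], 0], [[0, 8, 0], 0], [[0, 12, 0], 0], [[0, 16, 0], 0], [[0, 20, 0], 0]])

```text
t: 2.03
tcp_pos: [0.5646, 0.0304, 0.2714]
ee_rot: [[-0.068, 0.998, 0.0], [0.998, 0.068, -0.0], [-0.0, 0.0, -1.0]]
force: [0.8, -0.0, 0.0]
grip_width: 0.0855
```

servo_tool(steps=[[[0, 4, 0], 0], [[0, 8, -1], 0], [[0, 12, -2], 0], [[0, 16, -4], 0], [[0, 18, -6], 0]])

```text
t: 2.45
tcp_pos: [0.5657, 0.2127, 0.2123]
ee_rot: [[-0.071, 0.997, 0.003], [0.997, 0.071, 0.002], [0.001, 0.003, -1.0]]
force: [1.9, -0.0, -0.5]
grip_width: 0.0856
```

servo_tool(steps=[[[0, 0, 0], 0], [[0, 0, 0], 0], [[0, 0, 0], 0]])

```text
t: 2.7
tcp_pos: [0.5656, 0.2089, 0.2118]
ee_rot: [[-0.07, 0.998, 0.0], [0.998, 0.07, -0.001], [-0.001, 0.0, -1.0]]
force: [0.3, -0.0, 0.3]
grip_width: 0.0853
```

```bash
python3 - <<'E'
from h import *
f=grab('wrist'); save(f,'w2.png'); s=st(); print(np.round(s['ee_rot'],3).tolist(), f['o'])
E
```

```text
t 2.75 tcp [0.5661 0.2087 0.2125] F [ 0.35 -0.37  0.74] T [-0.01  0.01 -0.01] w 0.0852
[[-0.069, 0.998, 0.002], [0.998, 0.069, -0.0], [-0.0, 0.002, -1.0]] [0.55902732 0.29255828 0.35502452]
```

View pics/w2.png

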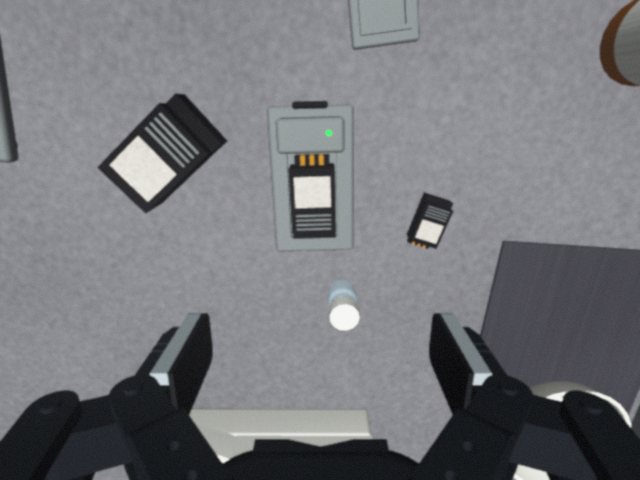

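```bash
cat > m2.py <<'E'
from h import *
f=load('w2')
g=cv2.cvtColor(f['img'],cv2.COLOR_RGB2GRAY).astype(float)
def cross(a,t,rise):
    for i in range(len(a)-1):
        if (a[i]<t<=a[i+1]) if rise else (a[i]>=t>a[i+1]): return i+(t-a[i])/(a[i+1]-a[i])
z=0.039
l=[];r=[]
for v in range(172,226,4):
    a=cross(g[v,275:300],85,False); b=cross(g[v,325:350],85,True)
    if a: l.append(onz(f,275+a,v,z)[:2])
    if b: r.append(onz(f,325+b,v,z)[:2])
l=np.array(l);r=np.array(r)
for n,q in (('L',l),('R',r)):
    m=np.polyfit(q[:,1],q[:,0],1); print(n,'yaw',np.degrees(np.arctan(-m[0])),'x at mid',np.polyval(m,q[:,1].mean())*1000,q[:,1].mean())
C=cloud(f)
for u,v in [(313,170),(313,195),(313,215),(313,228),(313,232),(313,236),(313,243),(280,200),(310,135),(310,159),(343,315),(297,195)]: print(u,v,np.round(C[v-1:v+2,u-1:u+2].reshape(-1,3).mean(0)*1000,1))
print([(i,int(g[i,310])) for i in range(140,256)])
I=f['img'][:,:,::-1]
cv2.imwrite('pics/c4.png',cv2.resize(I[95:260,260:365],None,fx=3.6,fy=3.6,interpolation=cv2.INTER_CUBIC))
E
python3 m2.py
```

```text
L yaw 6.066299432462653 x at mid 538.789694199525 0.21547919291408016
R yaw 5.587974340555508 x at mid 576.2610256413908 0.21813679021254143
313 170 [556.7 240.6  39.9]
313 195 [558.  219.8  40. ]
313 215 [559.1 202.6  40.1]
313 228 [559.9 191.   40.1]
313 232 [560.1 186.1  36.2]
313 236 [560.4 180.1  29.6]
313 243 [560.9 167.3  12.7]
280 200 [528.2 206.8  12.8]
310 135 [552.4 267.9  36.7]
310 159 [553.4 247.   22.9]
343 315 [587.8 136.6  88.9]
297 195 [544.7 218.9  39.9]
[(140, 157), (141, 153), (142, 154), (143, 155), (144, 152), (145, 153), (146, 155), (147, 157), (148, 154), (149, 153), (150, 142), (151, 123), (152, 111), (153, 117), (154, 122), (155, 128), (156, 142), (157, 148), (158, 145), (159, 144), (160, 143), (161, 141), (162, 142), (163, 142), (164, 123), (165, 86), (166, 51), (167, 38), (168, 41), (169, 41), (170, 43), (171, 43), (172, 43), (173, 45), (174, 46), (175, 69), (176, 139), (177, 203), (178, 222), (179, 222), (180, 224), (181, 224), (182, 226), (183, 225), (184, 224), (185, 227), (186, 227), (187, 227), (188, 226), (189, 228), (190, 229), (191, 226), (192, 227), (193, 230), (194, 228), (195, 227), (196, 226), (197, 226), (198, 227), (199, 227), (200, 228), (201, 229), (202, 226), (203, 225), (204, 227), (205, 225), (206, 212), (207, 172), (208, 107), (209, 55), (210, 44), (211, 42), (212, 46), (213, 56), (214, 90), (215, 123), (216, 116), (217, 80), (218, 76), (219, 108), (220, 120), (221, 93), (222, 66), (223, 90), (224, 124), (225, 111), (226, 79), (227, 74), (228, 105), (229, 124), (230, 94), (231, 53), (232, 45), (233, 39), (234, 43), (235, 41), (236, 49), (237, 69), (238, 107), (239, 138), (240, 156), (241, 156), (242, 155), (243, 154), (244, 156), (245, 154), (246, 157), (247, 155), (248, 148), (249, 136), (250, 129), (251, 140), (252, 144), (253, 148), (254, 148), (255, 145)]
```

```bash
echo
```

```text
(no output)
```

View pics/c4.png

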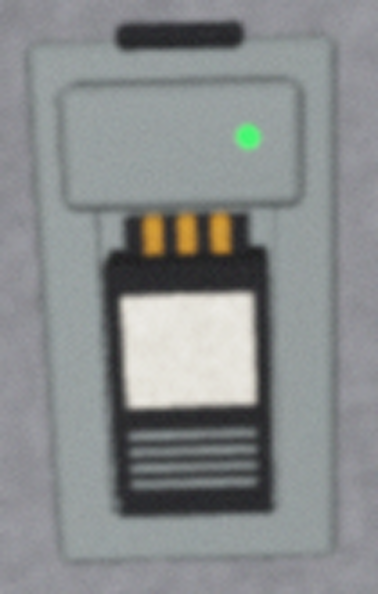

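servo_tool(steps=[[[-0.35, -0.2, -4], 0.015], [[-0.7, -0.4, -8], 0.03], [[-0.7, -0.4, -12], 0.03], [[-0.7, -0.4, -15], 0.03], [[-0.7, -0.4, -15], 0.03]], jaw=6, squeeze=20)

```text
t: 3.17
tcp_pos: [0.5542, 0.2033, 0.0549]
ee_rot: [[-0.098, 0.995, -0.01], [0.995, 0.098, -0.003], [-0.002, -0.01, -1.0]]
force: [-0.9, -0.2, -1.4]
grip_width: 0.0602
```

servo_tool(steps=[[[0, 0, 0], 0], [[0, 0, 0], 0]])

```text
t: 3.33
tcp_pos: [0.5606, 0.206, 0.0645]
ee_rot: [[-0.099, 0.995, 0.004], [0.995, 0.099, 0.001], [0.001, 0.004, -1.0]]
force: [0.6, -0.1, 1.3]
grip_width: 0.06
```

```bash
python3 - <<'E'
from h import *
f=grab('wrist'); save(f,'w3.png'); s=st(); print(np.round(s['ee_rot'],3).tolist())
for P in [(s['tcp_pos']),]: print(proj(f,P))
E
```

```text
t 3.38 tcp [0.5612 0.2064 0.0653] F [0.76 0.75 0.88] T [0.02 0.02 0.01] w 0.0601
[[-0.1, 0.995, 0.006], [0.995, 0.1, 0.001], [0.001, 0.006, -1.0]]
[323.52000521 313.25973986]
```

View pics/w3.png

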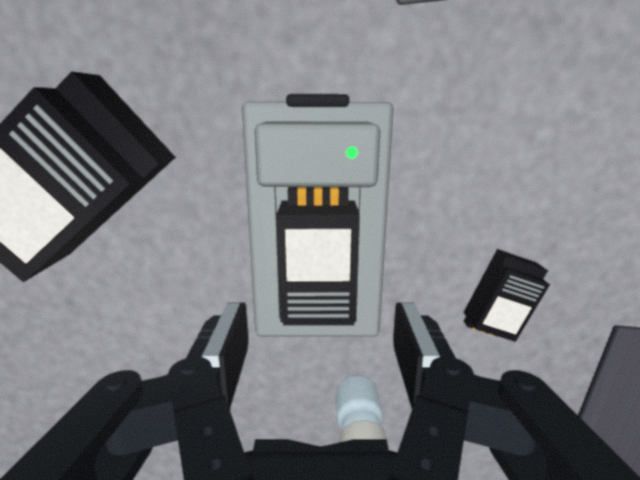

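servo_tool(steps=[[[0, 0, -1], 0], [[0, 0, -2], 0], [[0, 0, -3], 0], [[0, 0, -3], 0], [[0, 0, -3], 0]])

```text
t: 3.8
tcp_pos: [0.5571, 0.2062, 0.0298]
ee_rot: [[-0.101, 0.995, -0.003], [0.995, 0.101, -0.001], [-0.0, -0.003, -1.0]]
force: [0.2, 0.1, 0.2]
grip_width: 0.06
```

```bash
python3 - <<'E'
from h import *
f=grab('wrist'); save(f,'w4.png'); s=st(); print(np.round(s['ee_rot'],3).tolist())
g=cv2.cvtColor(f['img'],cv2.COLOR_RGB2GRAY)
C=cloud(f)
print(np.round(C[170:400:8,310]*1000,1))
E
```

```text
t 3.85 tcp [0.5577 0.2064 0.0306] F [-0.51  0.14  0.55] T [ 0.01 -0.    0.05] w 0.0599
[[-0.101, 0.995, -0.001], [0.995, 0.101, -0.0], [-0.0, -0.001, -1.0]]
[[5.465e+02 2.669e+02 3.600e+01]
 [5.468e+02 2.642e+02 3.690e+01]
 [5.471e+02 2.612e+02 3.610e+01]
 [5.474e+02 2.582e+02 3.600e+01]
 [5.476e+02 2.555e+02 3.690e+01]
 [5.479e+02 2.485e+02 2.240e+01]
 [5.482e+02 2.456e+02 2.370e+01]
 [5.485e+02 2.420e+02 2.310e+01]
 [5.488e+02 2.411e+02 3.050e+01]
 [5.491e+02 2.412e+02 4.000e+01]
 [5.494e+02 2.379e+02 3.950e+01]
 [5.497e+02 2.349e+02 3.990e+01]
 [5.500e+02 2.315e+02 3.960e+01]
 [5.502e+02 2.288e+02 4.080e+01]
 [5.506e+02 2.248e+02 3.950e+01]
 [5.509e+02 2.218e+02 4.020e+01]
 [5.512e+02 2.180e+02 3.950e+01]
 [5.516e+02 2.144e+02 3.930e+01]
 [5.519e+02 2.109e+02 3.950e+01]
 [5.522e+02 2.075e+02 3.970e+01]
 [5.525e+02 2.041e+02 4.010e+01]
 [5.529e+02 1.996e+02 3.900e+01]
 [5.533e+02 1.959e+02 3.910e+01]
 [5.536e+02 1.934e+02 4.100e+01]
 [5.539e+02 1.890e+02 4.030e+01]
 [5.483e+02 2.896e+02 1.731e+02]
 [5.566e+02 1.486e+02 5.000e-01]
 [5.571e+02 1.437e+02 1.000e+00]
 [5.576e+02 1.381e+02 8.000e-01]]
```

View pics/w4.png

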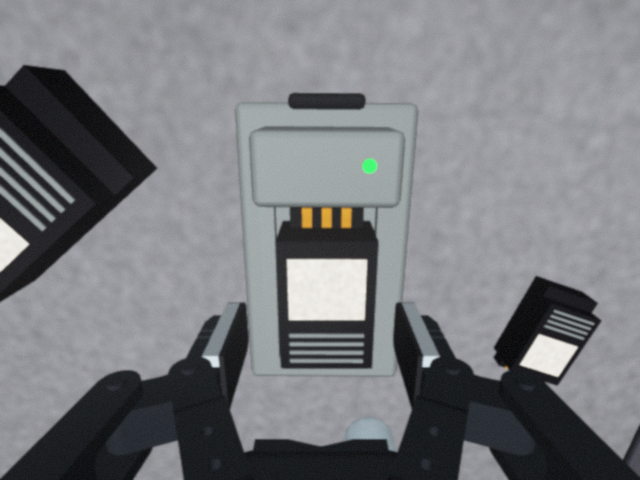

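servo_tool(steps=[[[0.2, -0.5, -0.3], 0], [[0.2, -0.5, -0.3], 0], [[0.2, -0.5, -0.3], 0]])

```text
t: 4.1
tcp_pos: [0.5606, 0.2011, 0.0284]
ee_rot: [[-0.1, 0.995, 0.0], [0.995, 0.1, -0.0], [-0.0, 0.0, -1.0]]
force: [-0.5, 0.4, 0.5]
grip_width: 0.0602
```

servo_tool(steps=[[[0, 0, -0.1], 0], [[0, 0, -0.1], 0]])

```text
t: 4.27
tcp_pos: [0.5604, 0.2015, 0.0274]
ee_rot: [[-0.101, 0.995, 0.0], [0.995, 0.101, 0.0], [0.0, 0.0, -1.0]]
force: [0.3, 0.3, -0.6]
grip_width: 0.0598
```

servo_tool(steps=[[[0, 0, -0.1], 0], [[0, 0, -0.1], 0], [[0, 0, -0.1], 0], [[0, 0, -0.1], 0], [[0, 0, -0.1], 0]], jaw=3, squeeze=25)

```text
t: 4.68
tcp_pos: [0.5603, 0.2015, 0.0263]
ee_rot: [[-0.101, 0.995, 0.0], [0.995, 0.101, 0.0], [0.0, 0.0, -1.0]]
force: [0.1, 0.4, 0.2]
grip_width: 0.037
```

servo_tool(steps=[[[0, 0, 0], 0], [[0, 0, 0], 0], [[0, 0, 0], 0]])

```text
t: 4.93
tcp_pos: [0.5603, 0.2015, 0.0263]
ee_rot: [[-0.101, 0.995, 0.0], [0.995, 0.101, 0.0], [0.0, 0.0, -1.0]]
force: [-0.9, 1.2, 0.9]
grip_width: 0.0373
```

```bash
python3 - <<'E'
from h import *
f=grab('wrist'); save(f,'w5.png'); s=st(); print(np.round(s['ee_rot'],3).tolist())
E
```

```text
t 4.98 tcp [0.5603 0.2015 0.0263] F [-0.57  0.8   1.07] T [0.08 0.05 0.03] w 0.0373
[[-0.101, 0.995, 0.0], [0.995, 0.101, 0.0], [0.0, 0.0, -1.0]]
```

View pics/w5.png

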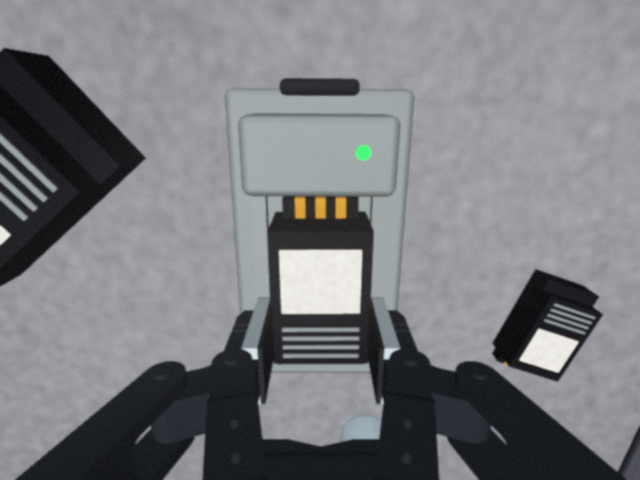

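servo_tool(steps=[[[0, 0, 0.5], 0], [[0, 0, 1.5], 0], [[0, 0, 3], 0], [[0, 0, 4.5], 0], [[0, 0, 6], 0]])

```text
t: 5.4
tcp_pos: [0.5603, 0.2014, 0.0877]
ee_rot: [[-0.101, 0.995, 0.0], [0.995, 0.101, -0.0], [-0.0, 0.0, -1.0]]
force: [0.6, 0.5, -1.6]
grip_width: 0.0371
```

servo_tool(steps=[[[0, 0, 0], 0], [[0, 0, 0], 0], [[0, 0, 0], 0]])

```text
t: 5.65
tcp_pos: [0.56, 0.2013, 0.0859]
ee_rot: [[-0.101, 0.995, -0.0], [0.995, 0.101, -0.0], [-0.0, -0.0, -1.0]]
force: [-0.0, 0.3, -1.3]
grip_width: 0.0372
```

```bash
python3 - <<'E'
from h import *
f=grab('wrist'); save(f,'w6.png'); s=st(); print(np.round(s['ee_rot'],3).tolist())
C=cloud(f)
for u in (310,325): print(np.round(C[180:380:8,u]*1000-np.array(s['tcp_pos'])*1000,1))
E
```

```text
t 5.7 tcp [0.5595 0.2012 0.0852] F [ 0.51 -0.81 -1.2 ] T [-0.    0.02 -0.02] w 0.0371
[[-0.101, 0.995, -0.002], [0.995, 0.101, -0.0], [-0.0, -0.002, -1.0]]
[[-10.5  42.1 -72.1]
 [-10.   37.5 -72.3]
 [ -9.3  48.2  -7. ]
 [ -9.   45.9  -3.3]
 [ -8.7  42.5  -3.8]
 [ -8.4  40.2  -0.2]
 [ -8.1  40.1   9.4]
 [ -7.9  38.6  14. ]
 [ -7.6  35.7  14.4]
 [ -7.3  32.5  14.2]
 [ -7.   29.3  13.9]
 [ -6.7  26.4  14.6]
 [ -6.4  22.8  13.6]
 [ -6.1  19.7  14. ]
 [ -5.8  16.5  14.1]
 [ -5.5  13.6  15.1]
 [ -5.2  10.   14.6]
 [ -4.8   5.7  13.2]
 [ -4.5   2.6  14. ]
 [ -4.1  -1.6  13. ]
 [ -3.9  -4.1  14.7]
 [ -3.5  -7.7  14.8]
 [ -3.2 -11.2  15.1]
 [  1.6 -90.6 -83.9]
 [  2.3 -98.1 -84.9]]
[[ -2.   42.9 -72.9]
 [ -1.5  38.5 -72. ]
 [ -3.4  49.   -6.1]
 [ -3.1  46.6  -2.7]
 [ -2.8  43.1  -3.5]
 [ -2.5  40.8  -0.4]
 [ -2.7  40.8   9.9]
 [ -2.5  39.2  14.3]
 [ -2.2  36.4  14.7]
 [ -1.9  33.1  14.1]
 [ -1.5  29.9  13.9]
 [ -1.2  26.9  14.3]
 [ -0.9  23.8  14.6]
 [ -0.6  20.7  14.8]
 [ -0.2  17.2  14.5]
 [  0.2  13.8  14.4]
 [  0.5  10.5  14.4]
 [  0.9   6.9  14.3]
 [  1.3   3.4  14.2]
 [  1.7  -0.4  13.8]
 [  2.   -3.5  14.7]
 [  2.4  -7.3  14.5]
 [  2.8 -10.6  15. ]
 [ 12.3 -90.3 -84.9]
 [ 12.9 -96.4 -84.1]]
```

View pics/w6.png

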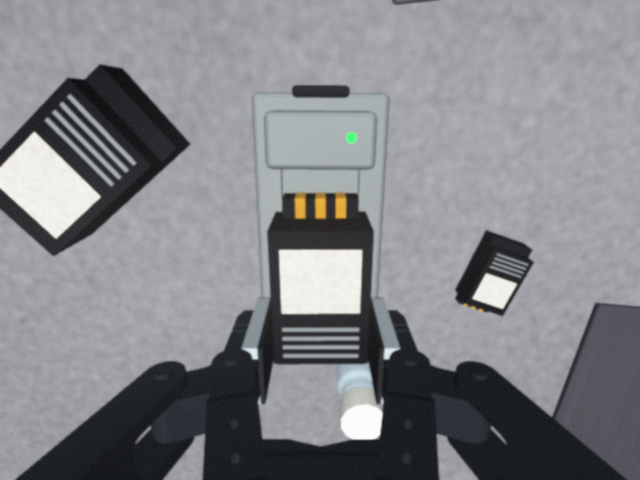

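```bash
python3 - <<'E'
from h import *
for n,us in (('w2',(310,)),('w3',(317,)),('w6',(320,))):
    f=load(n); C=cloud(f)
    for u in us:
        for v in range(86,175,3): print(n,v,np.round(C[v,u]*1000,0), f['img'][v,u].sum()//3)
E
```

```text
w2 86 [549. 306.   0.] 144
w2 89 [549. 303.   1.] 143
w2 92 [549. 301.   2.] 150
w2 95 [550. 299.   0.] 146
w2 98 [550. 296.   0.] 146
w2 101 [550. 294.  16.] 88
w2 104 [550. 291.  16.] 43
w2 107 [551. 289.  16.] 53
w2 110 [551. 286.  12.] 151
w2 113 [551. 284.  13.] 156
w2 116 [551. 282.  12.] 134
w2 119 [552. 280.  35.] 146
w2 122 [552. 278.  37.] 156
w2 125 [552. 276.  37.] 156
w2 128 [552. 273.  37.] 158
w2 131 [552. 271.  38.] 158
w2 134 [552. 269.  37.] 152
w2 137 [553. 266.  37.] 156
w2 140 [553. 264.  37.] 157
w2 143 [553. 262.  37.] 155
w2 146 [553. 259.  37.] 155
w2 149 [553. 257.  37.] 153
w2 152 [553. 254.  35.] 111
w2 155 [553. 250.  22.] 115
w2 158 [553. 248.  24.] 127
w2 161 [553. 245.  22.] 124
w2 164 [554. 243.  23.] 109
w2 167 [554. 242.  34.] 37
w2 170 [554. 240.  40.] 43
w2 173 [554. 238.  39.] 45
w3 86 [549. 297.   0.] 157
w3 89 [549. 296.   1.] 158
w3 92 [550. 295.   2.] 151
w3 95 [550. 293.  17.] 49
w3 98 [550. 292.  16.] 49
w3 101 [550. 290.  17.] 47
w3 104 [550. 289.  17.] 42
w3 107 [550. 288.  13.] 123
w3 110 [550. 286.  14.] 167
w3 113 [551. 285.  12.] 169

[... 690 characters left out ...]

w6 101 [550. 286.  13.] 175
w6 104 [551. 284.  13.] 176
w6 107 [551. 283.  12.] 175
w6 110 [551. 281.  13.] 142
w6 113 [551. 280.  36.] 160
w6 116 [551. 279.  36.] 176
w6 119 [551. 278.  38.] 177
w6 122 [551. 276.  37.] 177
w6 125 [552. 275.  37.] 177
w6 128 [552. 274.  37.] 178
w6 131 [552. 272.  37.] 174
w6 134 [552. 271.  37.] 178
w6 137 [552. 269.  36.] 174
w6 140 [552. 268.  37.] 173
w6 143 [552. 266.  36.] 176
w6 146 [553. 265.  37.] 175
w6 149 [553. 264.  37.] 174
w6 152 [553. 262.  37.] 177
w6 155 [553. 261.  38.] 175
w6 158 [553. 259.  36.] 173
w6 161 [553. 258.  37.] 173
w6 164 [553. 256.  37.] 169
w6 167 [554. 255.  36.] 125
w6 170 [554. 249.  11.] 161
w6 173 [554. 248.  14.] 176
```

servo_tool(steps=[[[-0.3, 3, 0], 0], [[-0.6, 6, 0], 0], [[-0.9, 9, 0], 0], [[-0.9, 9.8, -1.2], 0], [[-0.9, 9.8, -2.5], 0]])

```text
t: 6.12
tcp_pos: [0.5511, 0.3019, 0.0607]
ee_rot: [[-0.104, 0.995, 0.001], [0.995, 0.104, 0.001], [0.001, 0.001, -1.0]]
force: [0.2, -0.0, -2.2]
grip_width: 0.0374
```

servo_tool(steps=[[[0, 0, 0], 0], [[0, 0, -0.3], 0], [[0, 0, -0.6], 0], [[0, 0, -0.6], 0]])

```text
t: 6.45
tcp_pos: [0.5512, 0.2982, 0.0546]
ee_rot: [[-0.1, 0.995, -0.001], [0.995, 0.1, -0.001], [-0.001, -0.001, -1.0]]
force: [0.7, -0.7, -1.4]
grip_width: 0.0373
```

servo_tool(steps=[[[0, 0, -0.2], 0], [[0, 0, -0.4], 0], [[0, 0, -0.4], 0]])

```text
t: 6.7
tcp_pos: [0.5514, 0.2991, 0.0512]
ee_rot: [[-0.1, 0.995, 0.0], [0.995, 0.1, 0.0], [0.0, 0.0, -1.0]]
force: [-0.2, -0.9, -1.0]
grip_width: 0.0373
```

servo_tool(steps=[[[0, 0, -0.1], 0], [[0, 0, -0.2], 0], [[0, 0, -0.3], 0]])

```text
t: 6.95
tcp_pos: [0.5517, 0.2999, 0.0498]
ee_rot: [[-0.101, 0.995, 0.001], [0.995, 0.101, 0.001], [0.001, 0.001, -1.0]]
force: [-5.5, -0.1, 11.4]
grip_width: 0.0373
```

servo_tool(steps=[[[0, 0, -0.1], 0], [[0, 0, -0.2], 0]])

```text
t: 7.12
tcp_pos: [0.5518, 0.3008, 0.0487]
ee_rot: [[-0.101, 0.995, 0.001], [0.995, 0.101, 0.002], [0.002, 0.002, -1.0]]
force: [-7.5, 2.2, 14.5]
grip_width: 0.0372
```

```bash
python3 - <<'E'
from h import *
f=grab('wrist'); save(f,'w7.png'); s=st()
C=cloud(f)
for u in (325,): print(np.round(C[180:380:10,u]*1000-np.array(s['tcp_pos'])*1000,1))
E
```

```text
t 7.17 tcp [0.5518 0.3009 0.0487] F [-6.83  1.71 12.48] T [ 0.02  1.19 -0.09] w 0.0374
[[ -3.1  47.4 -48.3]
 [ -2.6  42.5 -47.8]
 [ -3.7  47.5  -5.4]
 [ -3.3  43.4  -5.3]
 [ -2.9  39.8  -3.6]
 [ -3.2  40.6  11.8]
 [ -2.7  36.6  11.3]
 [ -2.4  33.1  12.2]
 [ -2.   29.3  12.5]
 [ -1.6  25.6  13.2]
 [ -1.1  21.1  12.3]
 [ -0.7  17.3  13. ]
 [ -0.3  13.8  14.2]
 [  0.1   9.6  14.3]
 [  0.6   5.   13.8]
 [  0.9   1.6  15.4]
 [  1.5  -3.6  14.4]
 [  1.9  -7.3  15.5]
 [  2.5 -12.7  14.5]
 [  5.5 -38.1 -12. ]]
```

View pics/w7.png

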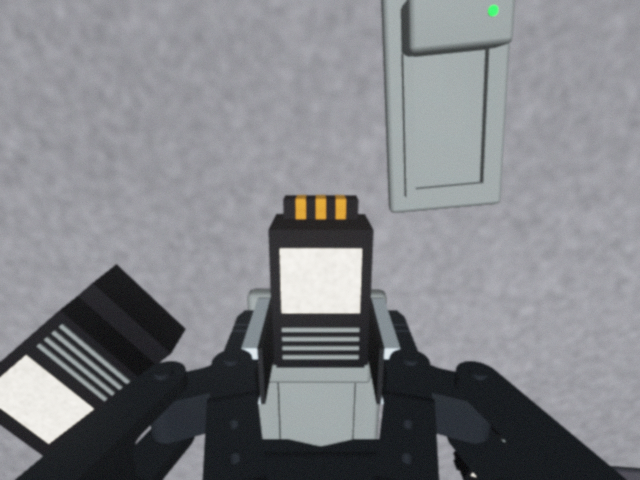

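servo_tool(steps=[[[0, 0, -0.1], 0], [[0, 0, -0.2], 0], [[0, 0, -0.3], 0]])

```text
t: 7.42
tcp_pos: [0.5518, 0.3019, 0.0465]
ee_rot: [[-0.102, 0.995, 0.002], [0.995, 0.102, 0.004], [0.004, 0.002, -1.0]]
force: [-10.1, 6.2, 17.6]
grip_width: 0.0374
```

servo_tool(steps=[[[0, 0, -0.05], 0], [[0, 0, -0.1], 0], [[0, 0, -0.1], 0]])

```text
t: 7.67
tcp_pos: [0.5518, 0.3023, 0.0457]
ee_rot: [[-0.102, 0.995, 0.002], [0.995, 0.102, 0.004], [0.004, 0.002, -1.0]]
force: [-9.9, 5.6, 17.3]
grip_width: 0.0372
```

```bash
cat > slope.py <<'E'
from h import *
import sys
f=grab('wrist'); save(f,sys.argv[1]+'.png'); s=st()
C=cloud(f)
D=(C-np.array(s['tcp_pos']))@np.array(s['ee_rot'])   # tool coords: x along pack y, z down
m=(np.abs(D[...,1])<14)&(np.abs(D[...,1])<0.014)&(D[...,0]>-0.016)&(D[...,0]<0.035)&(D[...,2]<-0.002)&(D[...,2]>-0.03)
p=D[m]*1000; A=np.polyfit(p[:,0],-p[:,2],1); print('n',m.sum(),'tilt nose-down deg',-np.degrees(np.arctan(A[0])),'top height at TCP mm',A[1])
# front top edge and nose
col=D[:,315:328].mean(1)*1000
prev=None
for v in range(150,400,3): 
    if -60<-col[v,2]<25 and (col[v,0]>25): print(v,np.round([col[v,0],-col[v,2]],1),end=' ')
print()
E
python3 slope.py w8
```

```text
t 7.72 tcp [0.5518 0.3023 0.0457] F [-9.86  6.19 16.56] T [ 0.76  1.67 -0.14] w 0.0372
n 9100 tilt nose-down deg 8.488009800659295 top height at TCP mm 15.087399336836507
150 [ 62.7 -45.5] 153 [ 61.3 -45.1] 156 [ 59.9 -44.9] 159 [ 58.4 -45.3] 162 [ 57.  -45.1] 165 [ 55.5 -45. ] 168 [ 54.  -45.3] 171 [ 52.6 -45.4] 174 [ 51.2 -44.9] 177 [ 49.7 -45.1] 180 [ 48.1 -45.4] 183 [ 46.7 -45. ] 186 [ 45.1 -45.3] 189 [ 43.6 -45.4] 192 [ 42.2 -44.9] 195 [ 40.6 -45.3] 198 [ 43.6 -26.2] 201 [46.4 -9. ] 204 [45.3 -8.7] 207 [44.  -8.8] 210 [42.8 -8.4] 213 [41.6 -8.2] 216 [40.3 -8.3] 219 [39.1 -8. ] 222 [39.6 -2.1] 225 [40.7  5.3] 228 [40.7  9. ] 231 [39.5  8.9] 234 [38.4  9.1] 237 [37.3  9.4] 240 [36.2  9.5] 243 [35.2  9.8] 246 [34.1 10.1] 249 [32.8 10. ] 252 [31.9 10.6] 255 [34.8 20.8] 258 [29.6 10.9] 261 [28.3 10.7] 264 [27.2 10.9] 267 [26. 11.] 270 [25.  11.4]
```

servo_tool(steps=[[[0, 0, -0.1], 0], [[0, 0, -0.2], 0], [[0, 0, -0.3], 0], [[0, 0, -0.3], 0]])

```text
t: 8.05
tcp_pos: [0.5518, 0.303, 0.043]
ee_rot: [[-0.102, 0.995, 0.002], [0.995, 0.102, 0.005], [0.005, 0.003, -1.0]]
force: [-11.1, 8.3, 18.6]
grip_width: 0.0375
```

```bash
python3 slope.py w9
```

```text
t 8.1 tcp [0.5518 0.3029 0.043 ] F [-10.06   7.86  18.59] T [ 1.11  1.86 -0.17] w 0.037
n 9212 tilt nose-down deg 12.407980395900497 top height at TCP mm 16.33561584485676
150 [ 63.  -42.4] 153 [ 61.6 -42.6] 156 [ 60.2 -42.6] 159 [ 58.8 -42.7] 162 [ 59.4 -28.2] 165 [ 56.  -42.4] 168 [ 54.5 -42.6] 171 [ 53.1 -42.6] 174 [ 51.6 -42.4] 177 [ 50.1 -42.8] 180 [ 51.4 -28.1] 183 [ 47.2 -42.6] 186 [ 45.7 -42.9] 189 [ 44.3 -42.5] 192 [ 42.8 -42.6] 195 [ 41.2 -42.9] 198 [ 39.7 -42.6] 201 [ 45.9 -11.3] 204 [ 44.7 -11. ] 207 [46.6  1.1] 210 [ 42.3 -10.6] 213 [ 41.  -10.5] 216 [ 39.8 -10.1] 219 [38.7 -9.4] 222 [39.8 -1.7] 225 [41.3  7. ] 228 [40.1  7. ] 231 [39.1  7.6] 234 [38.   7.9] 237 [37.   8.2] 240 [35.7  7.9] 243 [34.7  8.6] 246 [33.7  9. ] 249 [32.6  9.3] 252 [31.4  9.3] 255 [34.4 19.8] 258 [29.2  9.8] 261 [28.1 10. ] 264 [27.1 10.5] 267 [25.8 10.5]
```

View pics/w9.png

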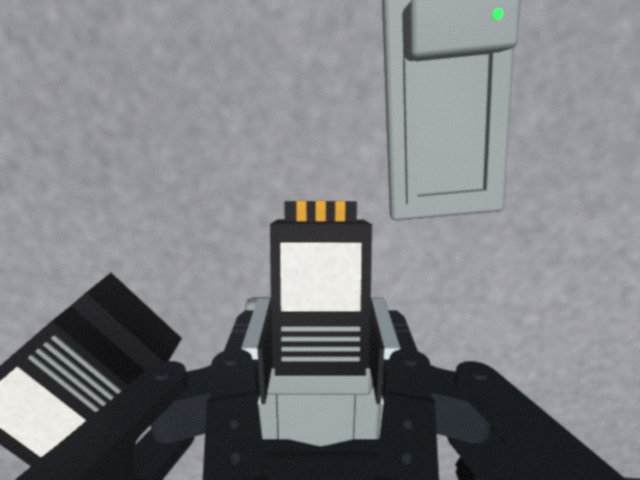

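servo_tool(steps=[[[0, 0, -0.1], 0], [[0, 0, -0.2], 0], [[0, 0, -0.25], 0]])

```text
t: 8.35
tcp_pos: [0.5518, 0.3033, 0.0408]
ee_rot: [[-0.102, 0.995, 0.002], [0.995, 0.102, 0.006], [0.005, 0.003, -1.0]]
force: [-12.9, 9.2, 21.3]
grip_width: 0.0376
```

servo_tool(steps=[[[0, 0, 1], 0], [[0, 0, 3], 0], [[0, 0, 5], 0], [[0, 0, 7], 0], [[0, 0, 7], 0]])

```text
t: 8.77
tcp_pos: [0.5542, 0.3006, 0.1122]
ee_rot: [[-0.101, 0.995, 0.007], [0.995, 0.101, 0.003], [0.002, 0.007, -1.0]]
force: [0.4, 0.3, -0.5]
grip_width: 0.0372
```

servo_tool(steps=[[[0, 0, 0], 0], [[0, 0, 0], 0]])

```text
t: 8.93
tcp_pos: [0.5509, 0.2992, 0.1058]
ee_rot: [[-0.101, 0.995, -0.001], [0.995, 0.101, -0.0], [-0.0, -0.001, -1.0]]
force: [0.4, -0.5, -1.2]
grip_width: 0.0376
```

```bash
python3 slope.py w10; python3 - <<'E'
from h import *
print(arm.state()['ee_rot'])
E
```

```text
t 8.98 tcp [0.5504 0.299  0.1051] F [-0.43  1.09 -1.24] T [-0.03  0.03 -0.01] w 0.0374
n 9362 tilt nose-down deg 15.152434959036135 top height at TCP mm 18.151675608062433
204 [ 44.5 -11.6] 207 [ 43.3 -11.2] 210 [ 42.1 -10.8] 213 [ 40.9 -10.4] 216 [ 39.7 -10.1] 219 [38.5 -9.8] 222 [41.2  3.6] 225 [41.   6.7] 228 [40.   7.2] 231 [39.   7.8] 234 [37.7  7.5] 237 [36.7  7.9] 240 [35.7  8.4] 243 [34.6  8.7] 246 [33.5  9.1] 249 [32.5  9.5] 252 [31.3  9.6] 255 [30.2  9.9] 258 [29.1 10.1] 261 [28.  10.3] 264 [27.1 11.1] 267 [25.9 11.1] 
[[-1.00804661e-01  9.94903804e-01 -2.20016467e-03]
 [ 9.94905942e-01  1.00802682e-01 -9.92821825e-04]
 [-7.65979712e-04 -2.28903797e-03 -9.99997087e-01]]
```

View pics/w10.png

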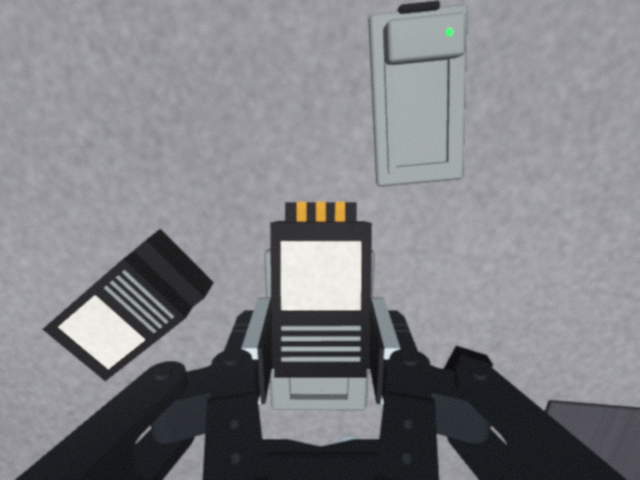

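servo_tool(steps=[[[0, 0, 2], 0], [[0, 0, 4], -0.03], [[0.4, -3, 5], -0.03], [[0.8, -7, 5], -0.03], [[1, -11, 5], -0.03]], squeeze=22)

```text
t: 9.4
tcp_pos: [0.5612, 0.189, 0.1562]
ee_rot: [[-0.073, 0.997, -0.0], [0.997, 0.073, -0.0], [-0.0, -0.0, -1.0]]
force: [1.0, -1.1, -2.2]
grip_width: 0.0373
```

servo_tool(steps=[[[0.1, -4, 0], 0], [[0.2, -8, 0], 0], [[0.4, -12, 0], 0], [[0.6, -16, 0], 0], [[0.7, -20, 0], 0]])

```text
t: 9.82
tcp_pos: [0.5671, -0.0124, 0.155]
ee_rot: [[-0.071, 0.997, -0.003], [0.997, 0.071, 0.0], [0.0, -0.003, -1.0]]
force: [0.5, -0.7, -0.8]
grip_width: 0.0372
```

servo_tool(steps=[[[0.1, -4, 0], 0], [[0.2, -8, 0], 0], [[0.4, -12, 0], 0], [[0.6, -16, 0], 0], [[0.7, -20, 0], 0]])

```text
t: 10.23
tcp_pos: [0.5742, -0.2122, 0.1548]
ee_rot: [[-0.071, 0.997, -0.002], [0.997, 0.071, 0.001], [0.001, -0.002, -1.0]]
force: [0.2, 0.4, -1.4]
grip_width: 0.0374
```

servo_tool(steps=[[[0.1, -3, 0], 0], [[0.1, -5.5, 0], 0], [[0.1, -5.5, -1], 0], [[0.1, -5.5, -2], 0], [[0.1, -5.5, -2], 0]])

```text
t: 10.65
tcp_pos: [0.5741, -0.2641, 0.132]
ee_rot: [[-0.07, 0.998, -0.006], [0.998, 0.07, 0.004], [0.004, -0.006, -1.0]]
force: [-0.5, 0.8, -2.0]
grip_width: 0.0372
```

servo_tool(steps=[[[0, 0, 0], 0], [[0, 0, 0], 0], [[0, 0, 0], 0]])

```text
t: 10.9
tcp_pos: [0.5767, -0.2646, 0.1371]
ee_rot: [[-0.072, 0.997, 0.0], [0.997, 0.072, -0.0], [-0.0, 0.0, -1.0]]
force: [-0.5, -0.3, -1.3]
grip_width: 0.0375
```

```bash
python3 slope.py w11; python3 - <<'E'
from h import *
print(arm.state()['ee_rot'])
E
```

```text
t 10.95 tcp [ 0.5768 -0.2648  0.1374] F [ 0.82  0.   -1.12] T [ 0.01 -0.02 -0.03] w 0.0372
n 9302 tilt nose-down deg 15.151280577186139 top height at TCP mm 17.167796343013247
171 [ 52.7 -46. ] 189 [ 43.8 -46. ] 204 [ 44.5 -12.8] 207 [ 43.4 -12.1] 210 [ 42.1 -11.9] 213 [ 40.9 -11.7] 216 [ 39.7 -11.3] 219 [ 38.6 -10.9] 222 [41.7  3.8] 225 [41.2  6. ] 228 [40.1  6.1] 231 [38.9  6.1] 234 [38.   6.9] 237 [36.9  7.3] 240 [35.7  7.3] 243 [34.7  7.6] 246 [33.8  8.6] 249 [32.6  8.4] 252 [31.4  8.6] 255 [30.4  9. ] 258 [29.3  9.2] 261 [28.2  9.6] 264 [27.1  9.9] 267 [25.9 10. ] 
[[-7.22822579e-02  9.97383912e-01  7.79567384e-04]
 [ 9.97384100e-01  7.22826050e-02 -4.26533278e-04]
 [-4.81766591e-04  7.46697326e-04 -9.99999605e-01]]
```

View pics/w11.png

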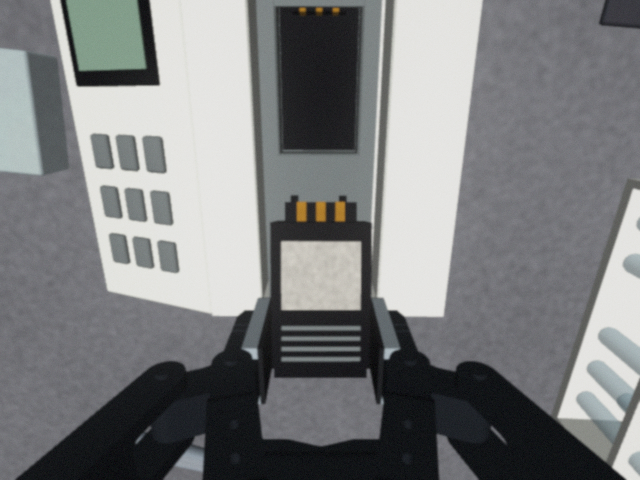

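```bash
cat > m3.py <<'E'
from h import *
f=load('w11'); s=f['s']; R=np.array(s['ee_rot']); t=np.array(s['tcp_pos'])
g=cv2.cvtColor(f['img'],cv2.COLOR_RGB2GRAY).astype(float)
def cross(a,t,rise):
    for i in range(len(a)-1):
        if (a[i]<t<=a[i+1]) if rise else (a[i]>=t>a[i+1]): return i+(t-a[i])/(a[i+1]-a[i])
print('row80',[int(x) for x in g[80,265:300]],[int(x) for x in g[80,345:380]])
print('col318',[int(x) for x in g[0:25,318]],[int(x) for x in g[140:165,312]])
def edges(rows,a,b,c,d,z,th):
    for v in rows:
        l=cross(g[v,a:b],th,False); r=cross(g[v,c:d],th,True)
        if l is None or r is None: continue
        p=(onz(f,a+l,v,z)-t)@R*1000; q=(onz(f,c+r,v,z)-t)@R*1000
        print(v,round(a+l,1),round(c+r,1),'tool x',np.round(p[0],1),'lat',np.round([p[1],q[1]],2),'mid',round((p[1]+q[1])/2,2),'w',round(q[1]-p[1],2))
print('bay'); edges(range(25,146,20),262,300,340,372,0.075,85)
print('pack top'); 
for v,z in ((230,6.2),(260,9.4),(290,11.9)): edges([v],262,290,350,385,t[2]+(z-0.5)/1000,70)
for v in (204,206,208): edges([v],276,300,345,365,t[2]-0.013,70)
E
python3 m3.py
```

```text
row80 [134, 135, 134, 132, 133, 133, 131, 134, 130, 129, 119, 103, 87, 62, 51, 56, 58, 47, 36, 34, 34, 38, 32, 36, 32, 35, 31, 35, 34, 33, 33, 33, 32, 31, 34] [29, 26, 31, 31, 30, 29, 32, 27, 33, 30, 39, 53, 64, 61, 75, 95, 113, 122, 124, 129, 131, 129, 127, 130, 130, 131, 133, 126, 132, 134, 136, 137, 156, 191, 213]
col318 [129, 129, 127, 128, 127, 117, 92, 93, 115, 127, 117, 92, 62, 53, 47, 44, 37, 29, 33, 32, 31, 33, 25, 29, 31] [32, 35, 34, 31, 34, 29, 34, 37, 33, 56, 78, 78, 75, 83, 100, 121, 125, 129, 129, 127, 126, 129, 129, 127, 129]
bay
25 275.0 361.6 tool x 119.0 lat [-22.32  18.76] mid -1.78 w 41.07
45 275.8 361.0 tool x 110.4 lat [-22.27  18.8 ] mid -1.73 w 41.06
65 276.5 360.1 tool x 101.6 lat [-22.21  18.67] mid -1.77 w 40.88
85 276.9 359.3 tool x 92.4 lat [-22.36  18.6 ] mid -1.88 w 40.96
105 277.7 358.6 tool x 83.0 lat [-22.29  18.55] mid -1.87 w 40.84
125 278.4 357.9 tool x 73.3 lat [-22.3   18.54] mid -1.88 w 40.84
145 279.3 357.1 tool x 63.3 lat [-22.17  18.43] mid -1.87 w 40.6
pack top
230 270.7 369.8 tool x 38.8 lat [-19.38  17.88] mid -0.75 w 37.26
260 270.7 370.5 tool x 27.9 lat [-19.42  18.22] mid -0.6 w 37.64
290 270.8 370.1 tool x 16.6 lat [-19.57  18.27] mid -0.65 w 37.84
204 285.2 355.5 tool x 44.1 lat [-15.37  13.98] mid -0.7 w 29.35
206 285.1 355.6 tool x 43.3 lat [-15.46  14.04] mid -0.71 w 29.5
208 285.1 355.7 tool x 42.4 lat [-15.48  14.09] mid -0.7 w 29.57
```

```bash
python3 - <<'E'
from h import *
f=load('w11'); s=f['s']; R=np.array(s['ee_rot']); t=np.array(s['tcp_pos'])
g=cv2.cvtColor(f['img'],cv2.COLOR_RGB2GRAY).astype(float)
for c in (290,311,328,346): print(c,[int(x) for x in g[0:20,c]],[int(x) for x in g[144:160,c]])
for v in (5,6,7,8,9,149,150,152,154,155): print(v,np.round((onz(f,318,v,0.075)-t)@R*1000,1), np.round(onz(f,318,v,0.075)*1000,1))
I=f['img'][:,:,::-1]
cv2.imwrite('pics/c5.png',cv2.resize(I[0:170,250:390],None,fx=3.5,fy=3.5,interpolation=cv2.INTER_CUBIC))
C=cloud(f); print([np.round(((C[v,300]-t)@R)*1000,1) for v in (20,60,120,147,150,152,165,180)])
E
```

```text
290 [130, 128, 129, 128, 127, 115, 82, 50, 35, 30, 29, 26, 28, 31, 31, 30, 31, 33, 30, 30] [37, 33, 38, 39, 44, 71, 95, 87, 82, 89, 107, 123, 127, 128, 130, 132]
311 [127, 128, 128, 129, 127, 114, 79, 48, 32, 33, 32, 23, 18, 15, 21, 27, 30, 29, 33, 33] [34, 34, 31, 32, 35, 60, 75, 81, 72, 81, 104, 116, 123, 130, 128, 126]
328 [127, 129, 129, 129, 129, 117, 91, 53, 33, 32, 25, 19, 12, 21, 25, 28, 30, 29, 29, 30] [32, 32, 31, 33, 37, 58, 77, 81, 78, 84, 103, 117, 123, 128, 127, 126]
346 [130, 130, 129, 129, 125, 118, 89, 54, 39, 33, 29, 28, 30, 28, 29, 30, 31, 35, 31, 34] [31, 33, 35, 35, 39, 61, 81, 84, 81, 87, 103, 119, 123, 124, 128, 126]
5 [127.3  -1.9  62.1] [ 565.6 -137.7   75. ]
6 [126.9  -1.9  62.1] [ 565.7 -138.2   75. ]
7 [126.5  -1.9  62.1] [ 565.7 -138.6   75. ]
8 [126.1  -1.9  62.1] [ 565.7 -139.    75. ]
9 [125.7  -1.9  62.1] [ 565.8 -139.4   75. ]
149 [61.3 -2.  62.1] [ 570.3 -203.6   75. ]
150 [60.7 -2.  62.1] [ 570.4 -204.1   75. ]
152 [59.7 -2.  62.1] [ 570.5 -205.2   75. ]
154 [58.7 -2.  62.1] [ 570.5 -206.2   75. ]
155 [58.2 -2.  62.1] [ 570.6 -206.7   75. ]
[array([123.6, -11.1,  75.8]), array([105.1, -11.4,  75.8]), array([ 75.3, -11.8,  75.2]), array([ 60.9, -12.1,  75.1]), array([ 59.1, -12.2,  76.8]), array([ 59.1, -11.7,  67.7]), array([ 52.9, -11.5,  62.1]), array([ 44.9, -11.7,  62. ])]
```

View pics/c5.png

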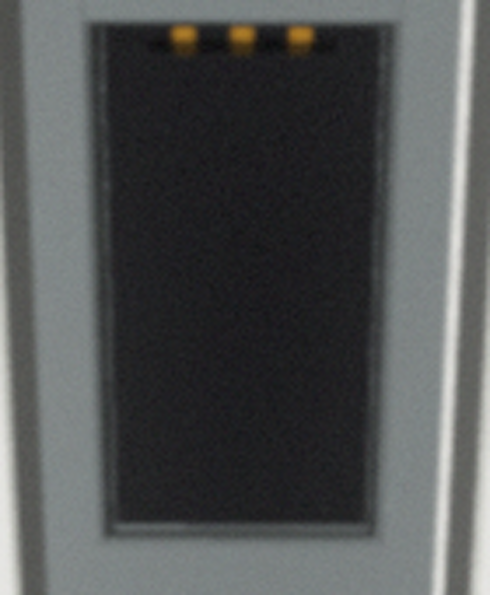

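servo_tool(steps=[[[-0.2, 2, 0], 0], [[-0.4, 4, 0], 0], [[-0.6, 6, 0], 0], [[-0.68, 8.03, 0], 0], [[-0.68, 8.03, -1], 0]])

```text
t: 11.37
tcp_pos: [0.5713, -0.1821, 0.1296]
ee_rot: [[-0.074, 0.997, 0.004], [0.997, 0.074, -0.0], [-0.001, 0.004, -1.0]]
force: [-0.6, -0.4, -1.6]
grip_width: 0.0376
```

servo_tool(steps=[[[0, 0, -1], 0], [[0, 0, -2.2], 0], [[0, 0, -2.2], 0], [[0, 0, -2.2], 0]])

```text
t: 11.7
tcp_pos: [0.5683, -0.1855, 0.103]
ee_rot: [[-0.07, 0.998, -0.003], [0.998, 0.07, 0.001], [0.001, -0.003, -1.0]]
force: [0.1, 0.3, -1.6]
grip_width: 0.0376
```

```bash
python3 slope.py w12; python3 - <<'E'
from h import *
s=arm.state();t=np.array(s['tcp_pos'])*1000; 
print('cmd-like target: TCP Y along', (t[:2]-np.array([576.8,-264.8]))@np.array([-.0723,.9974])-94.8, 'lat',(t[:2]-np.array([576.8,-264.8]))@np.array([.9974,.0723]))
E
```

```text
t 11.75 tcp [ 0.569  -0.1858  0.104 ] F [-0.6  -0.09 -0.81] T [ 0.01  0.   -0.05] w 0.0374
n 9328 tilt nose-down deg 15.133907822024966 top height at TCP mm 16.473306436333473
150 [ 65.  -28.5] 153 [ 63.7 -28.3] 156 [ 62.3 -29. ] 159 [ 61.1 -28.4] 162 [ 59.7 -28.8] 165 [ 58.5 -28.5] 168 [ 57.1 -28.7] 171 [ 55.8 -28.7] 174 [ 54.5 -28.4] 177 [ 53.2 -28.3] 180 [ 51.7 -28.8] 183 [ 50.4 -28.8] 186 [ 49.1 -28.4] 189 [ 50.5 -15.5] 192 [ 43.1 -43.4] 195 [ 41.6 -43.1] 198 [ 40.2 -43. ] 201 [ 38.6 -43.1] 204 [ 44.6 -13.3] 207 [46.6 -1. ] 210 [ 42.3 -12.5] 213 [ 41.1 -12.2] 216 [ 39.8 -12. ] 219 [ 38.7 -11.5] 222 [44.9 13.5] 225 [41.3  5.2] 228 [40.   5.1] 231 [39.1  5.8] 234 [38.   6.2] 237 [36.8  6.1] 240 [39.5 17. ] 243 [34.7  6.9] 246 [33.6  7. ] 249 [32.5  7.4] 252 [31.5  7.9] 255 [34.6 18.7] 258 [29.3  8.4] 261 [28.2  8.7] 264 [27.3  9.5] 267 [26.1  9.5] 270 [29.5 19.8] 
cmd-like target: TCP Y along -15.44087437696254 lat -2.0729138770544875
```

View pics/w12.png

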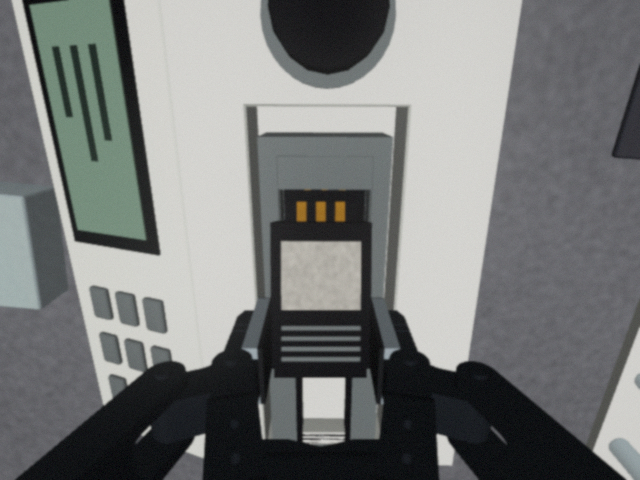

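servo_tool(steps=[[[0, 0, 0], 0], [[0, 0, 0], 0]])

```text
t: 11.92
tcp_pos: [0.5699, -0.1859, 0.1054]
ee_rot: [[-0.07, 0.998, 0.001], [0.998, 0.07, -0.0], [-0.0, 0.001, -1.0]]
force: [-0.3, 0.2, -0.8]
grip_width: 0.0374
```

```bash
cat > m4.py <<'E'
from h import *
import sys
f=grab('wrist'); save(f,'w13.png')
s=f['s']; R=np.array(s['ee_rot']); t=np.array(s['tcp_pos'])
g=cv2.cvtColor(f['img'],cv2.COLOR_RGB2GRAY).astype(float)
st()
tt=t*1000
print('Y', (tt[:2]-np.array([576.8,-264.8]))@np.array([-.0723,.9974])-94.8, 'lat',(tt[:2]-np.array([576.8,-264.8]))@np.array([.9974,.0723]))
for c in (282,290,311,328,346): print(c,[int(x) for x in g[180:206,c]])
for v in (196,200,204): print(v,[int(x) for x in g[v,268:292]],[int(x) for x in g[v,350:380]])
for v in (188,190,192): print(v,np.round((onz(f,318,v,0.075)-t)@R*1000,1))
for u in (278,280,368,370): print(u,np.round((onz(f,u,198,0.075)-t)@R*1000,1))
E
python3 m4.py
```

```text
t 11.97 tcp [ 0.5699 -0.1858  0.1054] F [-0.03  0.58 -1.1 ] T [-0.04  0.    0.  ] w 0.0373
Y -15.598646638054888 lat -1.2002383276599464
282 [119, 117, 118, 116, 118, 116, 101, 66, 45, 35, 37, 38, 41, 37, 40, 38, 38, 38, 38, 41, 42, 43, 41, 45, 43, 46]
290 [118, 117, 119, 116, 117, 112, 101, 70, 45, 34, 35, 32, 34, 31, 35, 32, 35, 28, 35, 33, 32, 30, 35, 36, 36, 37]
311 [111, 115, 113, 116, 116, 113, 104, 75, 49, 33, 35, 30, 35, 34, 32, 31, 26, 31, 30, 26, 30, 28, 31, 34, 33, 35]
328 [116, 115, 114, 115, 111, 112, 101, 76, 49, 34, 30, 30, 28, 29, 28, 30, 27, 29, 31, 26, 32, 29, 29, 29, 32, 31]
346 [113, 116, 111, 113, 112, 112, 100, 75, 46, 35, 31, 32, 32, 33, 32, 30, 30, 31, 28, 28, 28, 28, 35, 36, 39, 39]
196 [115, 115, 118, 119, 116, 116, 108, 95, 77, 59, 50, 55, 57, 52, 38, 33, 35, 31, 37, 34, 32, 37, 35, 30] [32, 32, 26, 27, 33, 29, 28, 32, 31, 38, 41, 55, 53, 54, 61, 75, 92, 100, 108, 115, 116, 113, 114, 114, 115, 113, 114, 114, 115, 118]
200 [119, 117, 117, 119, 117, 114, 108, 93, 81, 63, 51, 49, 54, 46, 42, 32, 31, 33, 34, 33, 36, 36, 32, 36] [29, 33, 33, 30, 29, 35, 29, 36, 36, 39, 47, 58, 53, 48, 63, 79, 94, 102, 112, 112, 115, 113, 111, 116, 115, 114, 113, 114, 112, 115]
204 [113, 116, 115, 115, 117, 113, 110, 95, 81, 65, 52, 52, 54, 55, 43, 33, 38, 36, 38, 38, 36, 34, 36, 33] [33, 32, 36, 31, 34, 40, 36, 31, 30, 32, 47, 58, 52, 52, 64, 83, 94, 105, 107, 112, 111, 117, 113, 115, 112, 117, 116, 114, 115, 116]
188 [47.2 -1.8 30.3]
190 [46.3 -1.8 30.3]
192 [45.4 -1.8 30.3]
278 [ 42.6 -20.2  30.3]
280 [ 42.6 -19.3  30.3]
368 [42.6 21.3 30.4]
370 [42.6 22.2 30.4]
```

servo_tool(steps=[[[0, 0, -0.5], 0], [[0, 0, -1.0], 0], [[0, 0, -1.5], 0], [[0, 0, -1.9], 0], [[0, 0, -1.9], 0]])

```text
t: 12.38
tcp_pos: [0.5688, -0.1849, 0.0842]
ee_rot: [[-0.071, 0.997, -0.002], [0.997, 0.071, 0.001], [0.001, -0.002, -1.0]]
force: [0.3, -0.6, -2.1]
grip_width: 0.0374
```

servo_tool(steps=[[[0, 0, -0.1], 0], [[0, 0, -0.2], 0], [[0, 0, -0.2], 0]])

```text
t: 12.63
tcp_pos: [0.5695, -0.1852, 0.0837]
ee_rot: [[-0.071, 0.997, -0.0], [0.997, 0.071, 0.0], [0.0, -0.0, -1.0]]
force: [-0.1, 0.0, -1.9]
grip_width: 0.0372
```

```bash
python3 slope.py w14
```

```text
t 12.68 tcp [ 0.5695 -0.1852  0.0838] F [-0.09 -0.32 -0.94] T [-0.04  0.03 -0.01] w 0.0373
n 9344 tilt nose-down deg 15.171622733926725 top height at TCP mm 17.277937563310168
150 [66.9 -7.9] 153 [65.7 -8.1] 156 [64.6 -8.2] 159 [63.4 -8.1] 162 [62.3 -8.1] 165 [61.1 -8.3] 168 [59.9 -8.4] 171 [58.7 -8.5] 174 [57.5 -8.6] 177 [56.4 -8.3] 180 [55.1 -8.4] 183 [54.  -8.1] 186 [52.8 -8.3] 189 [51.5 -8.3] 192 [50.3 -8.5] 195 [49.1 -8.2] 198 [47.8 -8.4] 201 [ 43.  -22.9] 204 [ 44.3 -12.7] 207 [ 43.2 -11.7] 210 [ 41.9 -11.9] 213 [ 40.7 -11.4] 216 [ 39.5 -11.2] 219 [ 38.4 -10.6] 222 [41.4  3.5] 225 [40.9  5.7] 228 [39.9  6.3] 231 [38.8  6.6] 234 [37.7  7. ] 237 [36.6  7.1] 240 [35.6  7.8] 243 [34.6  8.2] 246 [33.5  8.3] 249 [32.4  8.6] 252 [31.1  8.6] 255 [30.2  9.2] 258 [29.   9.4] 261 [27.9  9.6] 264 [26.9 10.1] 267 [25.7 10.2]
```

View pics/w14.png

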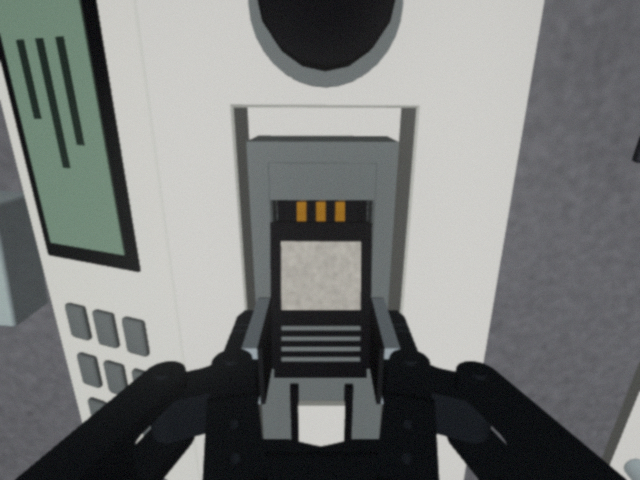

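servo_tool(steps=[[[0, 0, -0.05], 0], [[0, 0, -0.1], 0], [[0, 0, -0.1], 0]])

```text
t: 12.93
tcp_pos: [0.5696, -0.1853, 0.0829]
ee_rot: [[-0.071, 0.997, 0.0], [0.997, 0.071, -0.0], [-0.0, 0.0, -1.0]]
force: [0.7, -0.1, -1.0]
grip_width: 0.0372
```

servo_tool(steps=[[[-0.01, 0.1, 0], 0], [[-0.02, 0.2, 0], 0], [[-0.02, 0.3, 0], 0], [[-0.02, 0.3, 0], 0]])

```text
t: 13.27
tcp_pos: [0.5694, -0.1825, 0.083]
ee_rot: [[-0.071, 0.997, 0.0], [0.997, 0.071, -0.001], [-0.001, 0.0, -1.0]]
force: [0.1, -3.2, -0.7]
grip_width: 0.0375
```

servo_tool(steps=[[[-0.01, 0.1, 0], 0], [[-0.01, 0.2, 0], 0], [[-0.01, 0.2, 0], 0]])

```text
t: 13.52
tcp_pos: [0.5693, -0.1805, 0.0829]
ee_rot: [[-0.071, 0.997, 0.0], [0.997, 0.071, -0.001], [-0.001, 0.0, -1.0]]
force: [1.2, -4.5, -0.9]
grip_width: 0.0372
```

servo_tool(steps=[[[-0.01, 0.1, 0], 0], [[-0.01, 0.1, 0], 0]])

```text
t: 13.68
tcp_pos: [0.5692, -0.1796, 0.0829]
ee_rot: [[-0.071, 0.997, 0.0], [0.997, 0.071, -0.001], [-0.001, 0.0, -1.0]]
force: [-0.3, -5.8, -1.3]
grip_width: 0.0375
```

servo_tool(steps=[[[-0.01, 0.06, 0], 0], [[-0.01, 0.12, 0], 0], [[-0.01, 0.12, 0], 0]])

```text
t: 13.93
tcp_pos: [0.5691, -0.1786, 0.083]
ee_rot: [[-0.071, 0.997, 0.0], [0.997, 0.071, -0.001], [-0.001, 0.0, -1.0]]
force: [0.7, -5.7, -1.5]
grip_width: 0.0375
```

```bash
python3 slope.py w15; python3 - <<'E'
from h import *
f=load('w15');I=f['img'][:,:,::-1]
cv2.imwrite('pics/c6.png',cv2.resize(I[130:450,220:420],None,fx=1.85,fy=1.85,interpolation=cv2.INTER_CUBIC))
s=f['s']; R=np.array(s['ee_rot']); t=np.array(s['tcp_pos'])
g=cv2.cvtColor(f['img'],cv2.COLOR_RGB2GRAY).astype(float)
for c in (311,328): print([int(x) for x in g[195:235,c]])
for v in (205,210,215,380,385): print(v,np.round((onz(f,318,v,0.075)-t)@R*1000,1))
E
```

```text
t 13.98 tcp [ 0.5691 -0.1786  0.0829] F [ 0.16 -5.62 -1.36] T [-1.16 -0.07 -0.1 ] w 0.0374
n 9369 tilt nose-down deg 15.40304844172835 top height at TCP mm 17.423407474632032
150 [ 63.5 -37.2] 153 [ 63.5 -26.1] 156 [ 63.6 -15.7] 159 [63.5 -7.4] 162 [62.4 -7.1] 165 [61.2 -7. ] 168 [60.  -7.2] 171 [58.8 -7.4] 174 [57.7 -7.2] 177 [56.5 -7.3] 180 [55.3 -7.2] 183 [56.4  4.1] 186 [52.9 -7.5] 189 [51.7 -7.4] 192 [50.4 -7.5] 195 [49.2 -7.4] 198 [48.  -7.4] 201 [46.8 -7.5] 204 [45.5 -7.5] 207 [44.2 -7.7] 210 [43.  -7.5] 213 [41.8 -7.5] 216 [40.4 -7.7] 219 [41.9  1.4] 222 [41.2  3.1] 225 [40.8  5.9] 228 [39.8  6.2] 231 [38.7  6.5] 234 [37.5  6.6] 237 [36.5  7.2] 240 [35.4  7.3] 243 [34.4  7.9] 246 [33.4  8.4] 249 [32.2  8.5] 252 [31.2  8.9] 255 [30.   8.9] 258 [28.8  9.1] 261 [28. 10.] 264 [26.8 10.1] 267 [25.6 10.1] 
[104, 113, 108, 106, 110, 106, 106, 107, 109, 106, 109, 109, 107, 108, 107, 107, 109, 104, 112, 109, 98, 71, 46, 33, 32, 34, 28, 30, 28, 27, 31, 32, 32, 32, 29, 34, 34, 33, 33, 30]
[108, 107, 108, 109, 108, 107, 109, 106, 112, 107, 107, 113, 106, 109, 110, 106, 110, 109, 107, 108, 98, 72, 46, 29, 28, 30, 28, 26, 29, 28, 32, 32, 29, 29, 33, 32, 34, 32, 30, 32]
205 [45.  -1.7  7.9]
210 [42.9 -1.7  7.9]
215 [40.8 -1.7  7.9]
380 [-41.   -1.8   8. ]
385 [-43.9  -1.8   8. ]
```

View pics/c6.png

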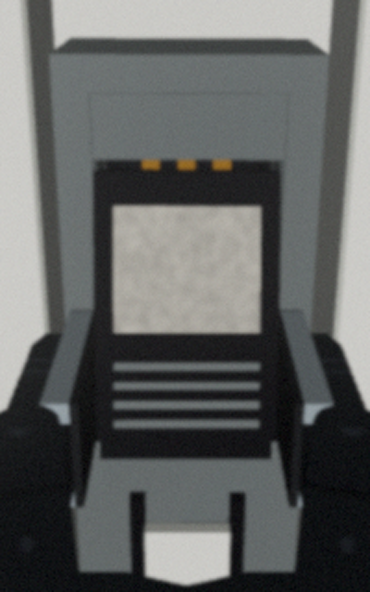

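servo_tool(steps=[[[0, 0.05, 0], 0], [[0, 0.05, 0], 0]])

```text
t: 14.15
tcp_pos: [0.5691, -0.1782, 0.083]
ee_rot: [[-0.071, 0.997, 0.0], [0.997, 0.071, -0.001], [-0.001, 0.0, -1.0]]
force: [1.0, -5.8, -1.9]
grip_width: 0.0371
```

servo_tool(steps=[[[0, 0, -0.05], 0], [[0, -0.03, -0.1], 0], [[0, -0.03, -0.1], 0]])

```text
t: 14.4
tcp_pos: [0.5693, -0.1785, 0.0823]
ee_rot: [[-0.071, 0.997, 0.001], [0.997, 0.071, -0.001], [-0.001, 0.001, -1.0]]
force: [-0.6, -5.4, 1.4]
grip_width: 0.037
```

servo_tool(steps=[[[0, -0.03, -0.05], 0], [[0, -0.05, -0.1], 0], [[0, -0.05, -0.1], 0]])

```text
t: 14.65
tcp_pos: [0.5694, -0.1788, 0.0815]
ee_rot: [[-0.071, 0.997, 0.001], [0.997, 0.071, -0.001], [-0.001, 0.001, -1.0]]
force: [-0.4, -4.5, 4.5]
grip_width: 0.037
```

```bash
python3 slope.py w16|head -2
```

```text
t 14.7 tcp [ 0.5694 -0.1788  0.0815] F [-1.61 -4.84  3.8 ] T [-0.77  0.22  0.05] w 0.0373
n 9345 tilt nose-down deg 14.904305289602009 top height at TCP mm 17.38866301089924
```

servo_tool(steps=[[[0, -0.02, -0.05], 0], [[0, -0.04, -0.1], 0], [[0, -0.06, -0.15], 0], [[0, -0.06, -0.15], 0]])

```text
t: 15.03
tcp_pos: [0.5696, -0.1791, 0.0803]
ee_rot: [[-0.071, 0.997, 0.001], [0.997, 0.071, -0.0], [-0.0, 0.001, -1.0]]
force: [-1.9, -4.5, 7.1]
grip_width: 0.0371
```

```bash
python3 slope.py w17|head -2
```

```text
t 15.08 tcp [ 0.5696 -0.1791  0.0804] F [-2.77 -4.52  7.02] T [-0.35  0.42  0.02] w 0.0373
n 9352 tilt nose-down deg 14.315017658223407 top height at TCP mm 17.36993691796302
```

servo_tool(steps=[[[0, -0.02, -0.05], 0], [[0, -0.04, -0.1], 0], [[0, -0.06, -0.15], 0], [[0, -0.06, -0.15], 0]])

```text
t: 15.42
tcp_pos: [0.5698, -0.1795, 0.0796]
ee_rot: [[-0.071, 0.997, 0.002], [0.997, 0.071, -0.0], [-0.0, 0.002, -1.0]]
force: [-3.5, -1.7, 13.1]
grip_width: 0.0374
```

```bash
python3 slope.py w18|head -2
```

```text
t 15.47 tcp [ 0.5698 -0.1795  0.0796] F [-3.74 -1.9  11.89] T [0.01 0.83 0.02] w 0.0375
n 9323 tilt nose-down deg 13.729413090834935 top height at TCP mm 17.51165308367771
```

servo_tool(steps=[[[0, 0.03, 0], 0], [[0, 0.03, -0.05], 0], [[0, 0.03, -0.1], 0], [[0, 0.03, -0.1], 0]], squeeze=20)

```text
t: 15.8
tcp_pos: [0.5699, -0.1794, 0.0794]
ee_rot: [[-0.071, 0.997, 0.002], [0.997, 0.071, -0.001], [-0.001, 0.002, -1.0]]
force: [-6.7, -1.4, 18.6]
grip_width: 0.0373
```

```bash
python3 slope.py w19|head -2
```

```text
t 15.85 tcp [ 0.5699 -0.1794  0.0794] F [-6.77 -1.89 18.19] T [0.03 1.31 0.07] w 0.0373
n 9334 tilt nose-down deg 13.772399111071103 top height at TCP mm 17.491795419755874
```

View image.

```bash
python3 - <<'E'
from h import *
f=load('w19');I=f['img'][:,:,::-1]
cv2.imwrite('pics/c7.png',cv2.resize(I[190:430,220:420],None,fx=2.45,fy=2.45,interpolation=cv2.INTER_CUBIC))
g=cv2.cvtColor(f['img'],cv2.COLOR_RGB2GRAY).astype(float)
s=f['s']; R=np.array(s['ee_rot']); t=np.array(s['tcp_pos'])
for c in (311,328): print([int(x) for x in g[205,c:c+2]],[int(x) for x in g[205:230,c]])
for v in (230,250,280): print(v,[int(x) for x in g[v,262:285]],[int(x) for x in g[v,360:385]])
f=grab('scene'); save(f,'s1.png'); I=f['img'][:,:,::-1]
cv2.imwrite('pics/s1c.png',cv2.resize(I[180:290,180:320],None,fx=5,fy=5,interpolation=cv2.INTER_CUBIC))
E
```

```text
[107, 105] [107, 107, 106, 106, 104, 105, 107, 104, 109, 109, 106, 92, 61, 33, 30, 30, 28, 26, 29, 29, 30, 29, 25, 31, 27]
[109, 105] [109, 105, 107, 107, 107, 104, 108, 107, 108, 104, 104, 88, 58, 33, 32, 25, 18, 22, 29, 27, 31, 31, 29, 30, 30]
230 [110, 111, 110, 111, 106, 93, 75, 56, 42, 33, 33, 34, 33, 30, 35, 34, 30, 28, 33, 34, 31, 29, 31] [27, 34, 30, 34, 31, 29, 31, 33, 31, 33, 38, 55, 80, 94, 97, 108, 103, 108, 106, 107, 107, 107, 108, 107, 105]
250 [109, 107, 113, 109, 108, 102, 84, 64, 43, 33, 36, 33, 36, 34, 32, 30, 40, 63, 106, 151, 163, 166, 167] [130, 80, 44, 33, 34, 34, 31, 32, 34, 36, 46, 63, 92, 104, 106, 106, 104, 106, 108, 103, 106, 104, 106, 108, 110]
280 [109, 106, 106, 110, 109, 112, 101, 87, 61, 42, 35, 33, 30, 35, 36, 38, 38, 58, 102, 150, 167, 168, 167] [118, 68, 36, 36, 33, 32, 29, 32, 30, 31, 47, 74, 94, 105, 104, 107, 104, 108, 106, 106, 104, 107, 108, 108, 102]
```

View pics/c7.png

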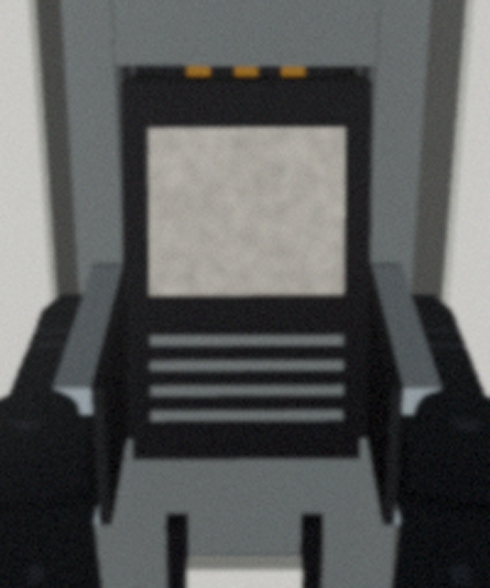

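View pics/s1c.png

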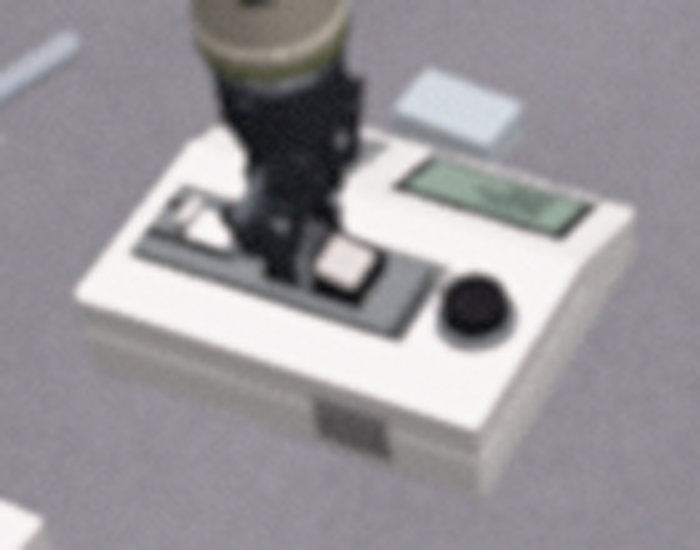

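```bash
python3 - <<'E'
from h import *
for n,v in (('w15',216.3),('w19',216.6)):
    f=load(n); s=f['s']; R=np.array(s['ee_rot']); t=np.array(s['tcp_pos'])
    print(n,np.round((onz(f,318,v,0.075)-t)@R*1000,1))
    C=cloud(f); D=(C-t)@R*1000
    for u in (285,355,310):
        q=[(v,np.round([D[v,u,0],-D[v,u,2]],1).tolist()) for v in range(360,400,4)]
        print(u,q)
    # front top edge by intensity: height of front edge by line fit of top
    m=(abs(D[...,1])<14)&(D[...,0]>-16)&(D[...,0]<38)&(D[...,2]<-2)&(D[...,2]>-30)
    p=D[m]; A=np.polyfit(p[:,0],-p[:,2],1); print(A)
    # pack side edges lateral
    # finger points: deck region near fingers
    for u,v in ((240,330),(400,330),(250,310),(392,310),(255,300),(387,300)): print((u,v),np.round(D[v,u],1))
E
```

```text
w15 [40.2 -1.7  7.9]
285 [(360, [-8.8, 19.8]), (364, [-10.4, 20.1]), (368, [-11.1, 21.5]), (372, [-20.9, 11.5]), (376, [-21.9, 12.8]), (380, [-40.6, -7.5]), (384, [-42.7, -7.2]), (388, [-45.9, -8.2]), (392, [-47.7, -7.6]), (396, [-49.4, -6.9])]
355 [(360, [-8.6, 20.0]), (364, [-10.7, 19.6]), (368, [-12.3, 19.9]), (372, [-20.3, 12.2]), (376, [-22.2, 12.3]), (380, [-40.3, -7.2]), (384, [-42.7, -7.3]), (388, [-45.5, -7.8]), (392, [-48.4, -8.4]), (396, [-50.1, -7.7])]
310 [(360, [-8.4, 20.3]), (364, [-9.8, 20.8]), (368, [-13.0, 19.1]), (372, [-19.6, 13.1]), (376, [-21.1, 13.7]), (380, [-40.6, -7.6]), (384, [-42.7, -7.3]), (388, [-45.3, -7.6]), (392, [-47.1, -6.9]), (396, [-51.0, -8.7])]
[-0.27687417 17.37403102]
(240, 330) [  6.5 -29.7 -23. ]
(400, 330) [  6.6  28.1 -23.1]
(250, 310) [  6.3 -28.6  -8.5]
(392, 310) [ 6.2 27.8 -8.2]
(255, 300) [  2.4 -29.3   7.1]
(387, 300) [ 2.6 28.5  6.7]
w19 [41.1 -1.6  4.4]
285 [(360, [-7.9, 21.0]), (364, [-11.3, 18.9]), (368, [-12.0, 20.3]), (372, [-20.5, 12.0]), (376, [-22.8, 11.6]), (380, [-37.3, -3.5]), (384, [-39.3, -3.2]), (388, [-41.6, -3.2]), (392, [-44.9, -4.4]), (396, [-46.7, -3.8])]
355 [(360, [-9.1, 19.3]), (364, [-10.4, 20.0]), (368, [-12.1, 20.2]), (372, [-21.1, 11.2]), (376, [-22.2, 12.3]), (380, [-38.4, -5.0]), (384, [-39.7, -3.8]), (388, [-42.2, -4.0]), (392, [-45.5, -5.1]), (396, [-45.9, -2.9])]
310 [(360, [-8.9, 19.6]), (364, [-10.5, 20.0]), (368, [-11.9, 20.4]), (372, [-20.1, 12.5]), (376, [-22.4, 12.1]), (380, [-37.5, -3.8]), (384, [-39.4, -3.4]), (388, [-41.6, -3.2]), (392, [-44.3, -3.7]), (396, [-46.4, -3.5])]
[-0.24655669 17.53156105]
(240, 330) [  5.6 -30.  -21.6]
(400, 330) [  6.3  28.2 -22.6]
(250, 310) [  6.4 -28.5  -8.6]
(392, 310) [ 6.3 27.8 -8.3]
(255, 300) [  4.5 -28.5   3. ]
(387, 300) [ 3.9 28.   4.3]
```

servo_tool(steps=[[[0, 0, 0.1], 0], [[0, 0, 0.13], 0], [[0, 0.06, 0.13], 0], [[0, 0.13, 0.13], 0], [[0, 0.13, 0.13], 0]])

```text
t: 16.32
tcp_pos: [0.5698, -0.1791, 0.0797]
ee_rot: [[-0.071, 0.997, 0.002], [0.997, 0.071, -0.002], [-0.002, 0.002, -1.0]]
force: [-2.1, -7.9, 8.7]
grip_width: 0.0372
```

```bash
python3 slope.py w20|head -2
```

```text
t 16.37 tcp [ 0.5698 -0.1791  0.0797] F [-1.51 -7.75  9.05] T [-1.06  0.5   0.03] w 0.0371
n 9306 tilt nose-down deg 13.936556163134492 top height at TCP mm 17.489235060165473
```

servo_tool(steps=[[[0, 0, 0.1], 0], [[0, 0, 0.12], 0], [[0, 0.02, 0.12], 0]])

```text
t: 16.62
tcp_pos: [0.5696, -0.179, 0.0804]
ee_rot: [[-0.071, 0.997, 0.002], [0.997, 0.071, -0.002], [-0.002, 0.001, -1.0]]
force: [-1.5, -9.7, 5.6]
grip_width: 0.0373
```

```bash
python3 slope.py w21|head -2; python3 - <<'E'
from h import *
f=load('w21');g=cv2.cvtColor(f['img'],cv2.COLOR_RGB2GRAY).astype(float); s=f['s']; R=np.array(s['ee_rot']); t=np.array(s['tcp_pos'])
c=g[205:232,300:340].mean(1); print(c.astype(int))
i=[k for k in range(26) if c[k]>=70>c[k+1]][0]; v=205+i+(c[i]-70)/(c[i]-c[i+1]); print(v,(onz(f,318,v,.075)-t)@R*1000)
E
```

```text
t 16.67 tcp [ 0.5696 -0.179   0.0804] F [-1.14 -7.31  4.7 ] T [-1.31  0.26 -0.  ] w 0.0375
n 9341 tilt nose-down deg 14.16023829215963 top height at TCP mm 17.479327601657307
[107 106 107 107 107 106 106 106 107 106 106 100  88  77  73  64  45  29
  29  30  31  31  30  31  31  30  30]
219.34173669467788 [39.72180446 -1.6473377   5.35042031]
```

servo_tool(steps=[[[0, 0.03, 0.05], 0], [[0, 0.07, 0.05], 0], [[0, 0.1, 0.05], 0], [[0, 0.1, 0.05], 0]])

```text
t: 17.0
tcp_pos: [0.5696, -0.1781, 0.0807]
ee_rot: [[-0.071, 0.997, 0.001], [0.997, 0.071, -0.002], [-0.002, 0.001, -1.0]]
force: [-1.0, -9.4, 4.0]
grip_width: 0.0376
```

```bash
python3 slope.py w22|head -2
```

```text
t 17.05 tcp [ 0.5696 -0.1781  0.0807] F [-1.26 -9.29  4.77] T [-1.54  0.15  0.06] w 0.0372
n 9340 tilt nose-down deg 14.338124230301014 top height at TCP mm 17.46510950121064
```

servo_tool(steps=[[[0, -0.02, -0.05], 0], [[0, -0.03, -0.1], 0], [[0, -0.05, -0.15], 0], [[0, -0.05, -0.15], 0]])

```text
t: 17.38
tcp_pos: [0.5698, -0.1784, 0.0797]
ee_rot: [[-0.071, 0.998, 0.002], [0.998, 0.071, -0.002], [-0.002, 0.002, -1.0]]
force: [-0.8, -7.3, 8.3]
grip_width: 0.0376
```

```bash
python3 slope.py w23|head -2
```

```text
t 17.43 tcp [ 0.5698 -0.1783  0.0797] F [-1.54 -7.17  7.64] T [-0.95  0.45  0.13] w 0.0373
n 9319 tilt nose-down deg 13.885669545503413 top height at TCP mm 17.431549978409333
```

servo_tool(steps=[[[0, -0.01, -0.05], 0], [[0, -0.02, -0.1], 0], [[0, -0.03, -0.15], 0], [[0, -0.03, -0.15], 0]])

```text
t: 17.77
tcp_pos: [0.5699, -0.1787, 0.0786]
ee_rot: [[-0.071, 0.997, 0.002], [0.997, 0.071, -0.002], [-0.002, 0.002, -1.0]]
force: [-3.4, -8.2, 9.7]
grip_width: 0.0374
```

```bash
python3 slope.py w24|head -2
```

```text
t 17.82 tcp [ 0.5699 -0.1786  0.0787] F [-2.35 -6.98  9.93] T [-0.84  0.6   0.02] w 0.0371
n 9307 tilt nose-down deg 13.195798696936599 top height at TCP mm 17.50077556879969
```

servo_tool(steps=[[[0, -0.01, -0.05], 0], [[0, -0.03, -0.1], 0], [[0, -0.05, -0.15], 0], [[0, -0.05, -0.15], 0]])

```text
t: 18.15
tcp_pos: [0.5701, -0.1791, 0.0778]
ee_rot: [[-0.071, 0.997, 0.002], [0.997, 0.071, -0.002], [-0.002, 0.002, -1.0]]
force: [-4.8, -5.5, 14.7]
grip_width: 0.0371
```

```bash
python3 slope.py w25|head -2
```

```text
t 18.2 tcp [ 0.5701 -0.1791  0.0778] F [-4.37 -5.43 14.49] T [-0.56  0.96  0.08] w 0.037
n 9306 tilt nose-down deg 12.316214330321031 top height at TCP mm 17.67051344851549
```

servo_tool(steps=[[[0, 0.03, 0.05], 0], [[0, 0.08, 0.05], 0], [[0, 0.1, 0.03], 0], [[0, 0.1, 0], 0], [[0, 0.1, -0.03], 0]])

```text
t: 18.62
tcp_pos: [0.5701, -0.1788, 0.0776]
ee_rot: [[-0.071, 0.998, 0.003], [0.998, 0.071, -0.003], [-0.003, 0.002, -1.0]]
force: [-4.2, -8.3, 15.1]
grip_width: 0.0372
```

```bash
python3 slope.py w26|head -2
```

```text
t 18.67 tcp [ 0.5701 -0.1788  0.0776] F [-4.82 -9.1  14.71] T [-1.11  1.    0.12] w 0.0371
n 9310 tilt nose-down deg 12.369431318413357 top height at TCP mm 17.651023771467628
```

servo_tool(steps=[[[0, 0, -0.03], 0], [[0, -0.02, -0.06], 0], [[0, -0.04, -0.1], 0], [[0, -0.04, -0.1], 0]])

```text
t: 19.0
tcp_pos: [0.5703, -0.1791, 0.0769]
ee_rot: [[-0.071, 0.997, 0.003], [0.997, 0.071, -0.003], [-0.003, 0.003, -1.0]]
force: [-5.1, -8.0, 15.4]
grip_width: 0.0376
```

```bash
python3 slope.py w27|head -2
```

```text
t 19.05 tcp [ 0.5703 -0.1791  0.0769] F [-4.49 -8.52 16.24] T [-0.88  1.06  0.1 ] w 0.0372
n 9315 tilt nose-down deg 11.711652442009461 top height at TCP mm 17.759227015385537
```

servo_tool(steps=[[[0, -0.01, -0.03], 0], [[0, -0.03, -0.06], 0], [[0, -0.04, -0.1], 0], [[0, -0.04, -0.1], 0]])

```text
t: 19.38
tcp_pos: [0.5704, -0.1794, 0.0761]
ee_rot: [[-0.071, 0.997, 0.003], [0.997, 0.071, -0.003], [-0.003, 0.003, -1.0]]
force: [-5.1, -7.2, 16.8]
grip_width: 0.0373
```

```bash
python3 slope.py w28|head -2
```

```text
t 19.43 tcp [ 0.5704 -0.1794  0.0761] F [-4.32 -7.05 16.51] T [-0.8   0.97  0.11] w 0.0371
n 9299 tilt nose-down deg 10.916370754636338 top height at TCP mm 17.985411263480366
```

View pics/w28.png

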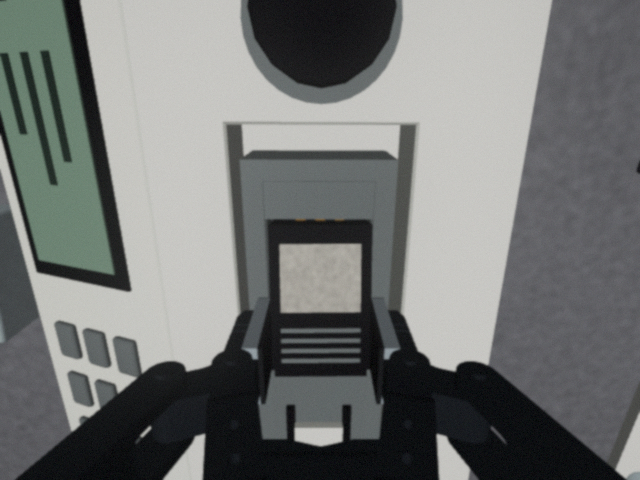

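servo_tool(steps=[[[0, -0.02, -0.04], 0], [[0, -0.04, -0.08], 0], [[0, -0.05, -0.12], 0], [[0, -0.05, -0.12], 0]])

```text
t: 19.77
tcp_pos: [0.5705, -0.1798, 0.0748]
ee_rot: [[-0.071, 0.997, 0.003], [0.997, 0.071, -0.003], [-0.003, 0.003, -1.0]]
force: [-4.4, -7.9, 16.2]
grip_width: 0.0372
```

```bash
python3 slope.py w29|head -2
```

```text
t 19.82 tcp [ 0.5705 -0.1799  0.0748] F [-3.79 -6.92 15.89] T [-0.79  0.85  0.1 ] w 0.037
n 9259 tilt nose-down deg 9.44597075946731 top height at TCP mm 18.165180234188117
```

servo_tool(steps=[[[0, -0.02, -0.04], 0], [[0, -0.04, -0.08], 0], [[0, -0.05, -0.12], 0], [[0, -0.05, -0.12], 0]])

```text
t: 20.15
tcp_pos: [0.5706, -0.1803, 0.0736]
ee_rot: [[-0.071, 0.997, 0.004], [0.997, 0.071, -0.003], [-0.003, 0.003, -1.0]]
force: [-4.2, -6.9, 16.0]
grip_width: 0.0373
```

```bash
python3 slope.py w30|head -2
```

```text
t 20.2 tcp [ 0.5706 -0.1803  0.0736] F [-4.78 -6.71 16.04] T [-0.83  0.82  0.08] w 0.0371
n 9277 tilt nose-down deg 8.053918033032627 top height at TCP mm 18.376271506664853
```

servo_tool(steps=[[[0, -0.02, -0.04], 0], [[0, -0.04, -0.08], 0], [[0, -0.05, -0.12], 0], [[0, -0.05, -0.12], 0]])

```text
t: 20.53
tcp_pos: [0.5706, -0.1804, 0.0731]
ee_rot: [[-0.071, 0.997, 0.003], [0.997, 0.071, -0.002], [-0.002, 0.003, -1.0]]
force: [-7.3, -4.2, 22.1]
grip_width: 0.037
```

```bash
python3 slope.py w31|head -2
```

```text
t 20.58 tcp [ 0.5706 -0.1804  0.0731] F [-6.68 -2.91 22.96] T [-0.31  1.49  0.03] w 0.0376
n 9268 tilt nose-down deg 7.732844006825343 top height at TCP mm 18.43095717495837
```

servo_tool(steps=[[[0, 0.02, 0.1], 0], [[0, 0.02, 0.15], 0]])

```text
t: 20.75
tcp_pos: [0.5705, -0.1805, 0.0734]
ee_rot: [[-0.071, 0.997, 0.003], [0.997, 0.071, -0.002], [-0.003, 0.003, -1.0]]
force: [-1.7, -7.7, 9.3]
grip_width: 0.0372
```

servo_tool(steps=[[[0, 0, 0], 0], [[0, 0, 0], 0], [[0, 0, 0], 0]], jaw=5.5)

```text
t: 21.0
tcp_pos: [0.5692, -0.1785, 0.071]
ee_rot: [[-0.071, 0.997, 0.0], [0.997, 0.071, 0.001], [0.001, 0.0, -1.0]]
force: [0.2, 1.6, 4.2]
grip_width: 0.0552
```

```bash
python3 slope.py w32|head -2
```

```text
t 21.05 tcp [ 0.5692 -0.1785  0.071 ] F [1.05 0.6  4.62] T [0.07 0.03 0.05] w 0.0549
n 9979 tilt nose-down deg 6.082766260973716 top height at TCP mm 21.28698403657234
```

View pics/w32.png

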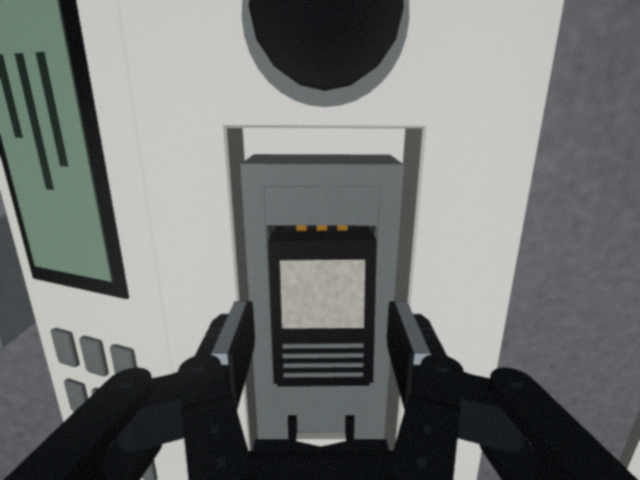

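servo_tool(steps=[[[0, 0, 1], 0], [[0, 0, 2.5], 0], [[0, 0, 4], 0], [[0, 0, 5], 0], [[0, 0, 5], 0]], jaw=5.5)

```text
t: 21.47
tcp_pos: [0.5704, -0.1795, 0.1238]
ee_rot: [[-0.071, 0.997, 0.004], [0.997, 0.071, -0.001], [-0.001, 0.003, -1.0]]
force: [0.8, -0.1, -0.0]
grip_width: 0.0552
```

servo_tool(steps=[[[0, 0, 0], 0], [[0, 0, 0], 0], [[0, 0, 0], 0]], jaw=0)

```text
t: 21.72
tcp_pos: [0.5682, -0.1788, 0.1196]
ee_rot: [[-0.071, 0.997, -0.002], [0.997, 0.071, 0.001], [0.001, -0.002, -1.0]]
force: [-0.1, -0.1, 0.3]
grip_width: 0.0196
```

```bash
python3 - <<'E'
from h import *
f=grab('wrist'); save(f,'w33.png'); s=st(); R=np.array(s['ee_rot']); t=np.array(s['tcp_pos'])
C=cloud(f); D=(C-t)@R*1000
for v in range(200,440,5): print(v,np.round([D[v,314:326,0].mean(),-D[v,314:326,2].mean()],1),np.round(C[v,320]*1000,1))
E
```

```text
t 21.77 tcp [ 0.5682 -0.1788  0.1196] F [-1.13 -0.78  0.71] T [-0.03  0.02 -0.01] w 0.0117
200 [ 37.3 -48.5] [ 564.6 -141.6   71.6]
205 [ 38.9 -31.8] [ 564.5 -140.1   87.6]
210 [ 36.6 -31.6] [ 564.7 -142.2   88.6]
215 [ 34.3 -31.1] [ 564.8 -144.4   89.6]
220 [ 32.1 -30. ] [ 565.  -146.9   89.3]
225 [ 29.6 -30.1] [ 565.2 -149.1   90. ]
230 [ 27.2 -30.1] [ 565.3 -151.6   89.9]
235 [ 24.7 -29.9] [ 565.5 -154.5   88.9]
240 [ 22.3 -29.7] [ 565.7 -156.6   90.1]
245 [ 20.  -29.1] [ 565.8 -158.7   91.2]
250 [ 17.4 -29.2] [ 566.1 -161.7   89.9]
255 [ 14.9 -28.8] [ 566.2 -163.8   91.2]
260 [ 12.4 -28.5] [ 566.4 -166.2   91.5]
265 [  9.9 -28.3] [ 566.6 -168.8   91.6]
270 [  7.5 -27.8] [ 566.7 -171.1   92.3]
275 [  4.8 -28. ] [ 567.  -174.3   91.2]
280 [  2.2 -27.7] [ 567.1 -176.4   92.4]
285 [  0.  -26.6] [ 567.3 -179.1   92.4]
290 [ -3.  -27.2] [ 567.5 -181.6   92.7]
295 [ -5.2 -26.2] [ 567.6 -183.6   94.2]
300 [ -7.8 -26. ] [ 567.9 -187.    93. ]
305 [-10.7 -26.2] [ 568.  -189.2   94.1]
310 [-13.1 -25.4] [ 568.3 -192.3   93.5]
315 [-16.  -25.6] [ 568.4 -193.9   95.6]
320 [-24.5 -34.9] [ 569. 
[... 262 characters left out ...]
355 [-53.2 -44.1] [ 571.  -231.6   75.8]
360 [-56.4 -43.8] [ 571.3 -235.2   75.6]
365 [-55.8 -38.5] [ 571.2 -234.2   81.5]
370 [-57.6 -36.5] [ 571.4 -236.5   82.8]
375 [-61.  -36.5] [ 571.6 -239.    83.9]
380 [-64.3 -36.3] [ 571.8 -242.5   83.7]
385 [-67.7 -36.2] [ 572.1 -246.2   83.4]
390 [-71.4 -36.5] [ 572.4 -250.1   82.9]
395 [-74.8 -36.4] [ 572.6 -253.9   82.7]
400 [-78.4 -36.4] [ 572.9 -257.7   82.4]
405 [-81.8 -36.1] [ 573.1 -260.1   83.7]
410 [-82.  -32.5] [ 573.2 -261.    86.6]
415 [-81.8 -28.6] [ 573.1 -259.7   91.7]
420 [-83.5 -26.7] [ 573.2 -261.3   93.7]
425 [-86.7 -26.3] [ 573.6 -266.2   92.3]
430 [-108.2  -43.7] [ 575.  -287.1   75.4]
435 [-112.5  -44. ] [ 575.3 -291.5   75. ]
```

View pics/w33.png

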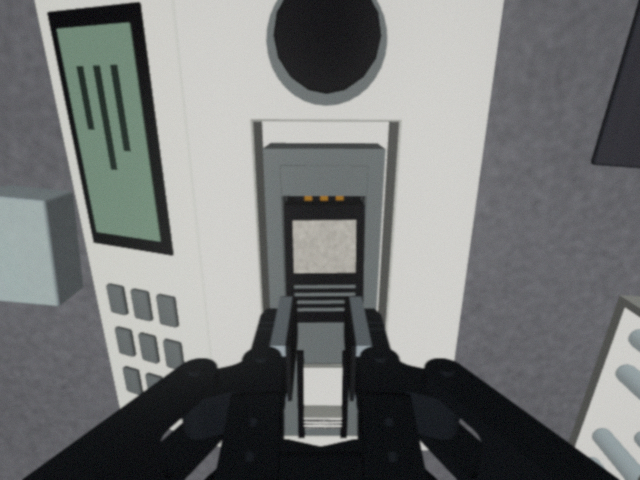

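servo_tool(steps=[[[0.06, -0.9, 0], 0], [[0.06, -0.9, -1], 0], [[0.06, -0.9, -1.9], 0], [[0.06, -0.9, -1.9], 0], [[0.06, -0.9, -1.9], 0]], jaw=0)

```text
t: 22.18
tcp_pos: [0.5684, -0.1877, 0.1]
ee_rot: [[-0.071, 0.997, -0.003], [0.997, 0.071, 0.001], [0.002, -0.003, -1.0]]
force: [0.2, 0.1, -0.8]
grip_width: 0.0003
```

servo_tool(steps=[[[0, 0, 0], 0], [[0, 0, -0.1], 0], [[0, 0, -0.2], 0], [[0, 0, -0.2], 0]])

```text
t: 22.52
tcp_pos: [0.5697, -0.1881, 0.1]
ee_rot: [[-0.071, 0.997, 0.0], [0.997, 0.071, -0.0], [-0.0, 0.0, -1.0]]
force: [0.3, 1.1, -0.2]
grip_width: 0.0001
```

servo_tool(steps=[[[0, 0, -0.1], 0], [[0, 0, -0.2], 0], [[0, 0, -0.2], 0]])

```text
t: 22.77
tcp_pos: [0.5695, -0.1881, 0.0977]
ee_rot: [[-0.071, 0.997, -0.0], [0.997, 0.071, 0.0], [0.0, -0.0, -1.0]]
force: [-0.4, 0.0, 0.6]
grip_width: -0.0003
```

servo_tool(steps=[[[0, 0, -0.1], 0], [[0, 0, -0.2], 0], [[0, 0, -0.2], 0]])

```text
t: 23.02
tcp_pos: [0.5694, -0.1881, 0.0956]
ee_rot: [[-0.071, 0.997, -0.0], [0.997, 0.071, 0.0], [0.0, -0.0, -1.0]]
force: [-0.4, -0.7, 0.2]
grip_width: 0.0001
```

servo_tool(steps=[[[0, 0, -0.05], 0], [[0, 0, -0.1], 0], [[0, 0, -0.1], 0]])

```text
t: 23.27
tcp_pos: [0.5696, -0.1881, 0.0948]
ee_rot: [[-0.071, 0.997, -0.0], [0.997, 0.071, 0.0], [0.0, -0.0, -1.0]]
force: [0.1, 0.9, -0.5]
grip_width: -0.0001
```

servo_tool(steps=[[[0, 0, -0.05], 0], [[0, 0, -0.1], 0], [[0, 0, -0.1], 0]])

```text
t: 23.52
tcp_pos: [0.5696, -0.1881, 0.0938]
ee_rot: [[-0.071, 0.997, -0.0], [0.997, 0.071, 0.0], [0.0, -0.0, -1.0]]
force: [-0.5, 0.2, -0.9]
grip_width: 0.0002
```

servo_tool(steps=[[[0, 0, -0.05], 0], [[0, 0, -0.1], 0], [[0, 0, -0.1], 0]])

```text
t: 23.77
tcp_pos: [0.5698, -0.1882, 0.0931]
ee_rot: [[-0.071, 0.997, 0.0], [0.997, 0.071, -0.0], [-0.0, 0.0, -1.0]]
force: [-1.8, -0.2, 1.7]
grip_width: -0.0002
```

servo_tool(steps=[[[0, 0, -0.05], 0], [[0, 0, -0.1], 0], [[0, 0, -0.1], 0]])

```text
t: 24.02
tcp_pos: [0.5698, -0.1884, 0.0923]
ee_rot: [[-0.071, 0.997, 0.0], [0.997, 0.071, -0.001], [-0.001, 0.0, -1.0]]
force: [-1.2, -0.5, 3.7]
grip_width: 0.0002
```

servo_tool(steps=[[[0, 0, -0.05], 0], [[0, 0, -0.1], 0], [[0, 0, -0.1], 0]])

```text
t: 24.27
tcp_pos: [0.5697, -0.1886, 0.091]
ee_rot: [[-0.071, 0.997, 0.0], [0.997, 0.071, -0.001], [-0.001, 0.0, -1.0]]
force: [0.2, -3.2, 4.2]
grip_width: 0.0002
```

servo_tool(steps=[[[0, 0, -0.05], 0], [[0, 0, -0.1], 0], [[0, 0, -0.1], 0]])

```text
t: 24.52
tcp_pos: [0.5697, -0.1884, 0.0899]
ee_rot: [[-0.071, 0.997, 0.0], [0.997, 0.071, -0.0], [-0.0, 0.0, -1.0]]
force: [-0.2, -3.4, 3.8]
grip_width: 0.0003
```

servo_tool(steps=[[[0, 0, -0.05], 0], [[0, 0, -0.1], 0], [[0, 0, -0.1], 0]])

```text
t: 24.77
tcp_pos: [0.5696, -0.188, 0.0887]
ee_rot: [[-0.071, 0.997, -0.0], [0.997, 0.071, 0.0], [0.0, -0.0, -1.0]]
force: [0.6, -2.8, 4.9]
grip_width: -0.0001
```

Sliding down smoothly at about 4–5 N.

servo_tool(steps=[[[0, 0, -0.05], 0], [[0, 0, -0.1], 0], [[0, 0, -0.1], 0]])

```text
t: 25.02
tcp_pos: [0.5696, -0.1881, 0.0877]
ee_rot: [[-0.071, 0.997, -0.0], [0.997, 0.071, 0.0], [0.0, -0.0, -1.0]]
force: [0.5, -1.3, 3.9]
grip_width: 0.0004
```

servo_tool(steps=[[[0, 0, -0.05], 0], [[0, 0, -0.1], 0], [[0, 0, -0.1], 0]])

```text
t: 25.27
tcp_pos: [0.5696, -0.1883, 0.087]
ee_rot: [[-0.071, 0.997, 0.0], [0.997, 0.071, -0.0], [-0.0, 0.0, -1.0]]
force: [-0.2, -2.9, 4.2]
grip_width: -0.0
```

servo_tool(steps=[[[0, 0, -0.04], 0], [[0, 0, -0.08], 0], [[0, 0, -0.08], 0]])

```text
t: 25.52
tcp_pos: [0.5698, -0.1883, 0.0869]
ee_rot: [[-0.071, 0.997, 0.0], [0.997, 0.071, -0.0], [-0.0, 0.0, -1.0]]
force: [-3.0, -2.0, 9.6]
grip_width: -0.0002
```

```bash
cat > flat.py <<'E'
from h import *
import sys
f=grab('wrist'); save(f,sys.argv[1]+'.png'); st()
C=cloud(f)*1000
b=np.array([568.25,-170.0]); ey=np.array([-.0711,.9975]); ex=np.array([.9975,.0711])
Y=(C[...,:2]-b)@ey; X=(C[...,:2]-b)@ex; Z=C[...,2]
m=(abs(X)<14)&(Y<26)&(Y>-26)&(Z>78)&(Z<105)
A=np.c_[X[m],Y[m],np.ones(m.sum())]; k=np.linalg.lstsq(A,Z[m],rcond=None)[0]
r=Z[m]-A@k; g=abs(r)<3; k=np.linalg.lstsq(A[g],Z[m][g],rcond=None)[0]
d=(abs(X)>22)&(abs(X)<28)&(abs(Y)<40)&(abs(Z-75)<4)
print('pack top plane: tilt y deg',np.degrees(np.arctan(k[1])),'x deg',np.degrees(np.arctan(k[0])),'z0',k[2],'n',g.sum(),'deck',np.median(Z[d]),d.sum())
E
python3 flat.py w34
```

```text
t 25.57 tcp [ 0.5698 -0.1883  0.0869] F [-3.36 -2.63  9.16] T [-0.43  0.47 -0.03] w -0.0001
pack top plane: tilt y deg -3.4522156385714444 x deg -0.4070296645443227 z0 88.30181948188199 n 4998 deck 75.6718422059104 4715
```

View pics/w34.png

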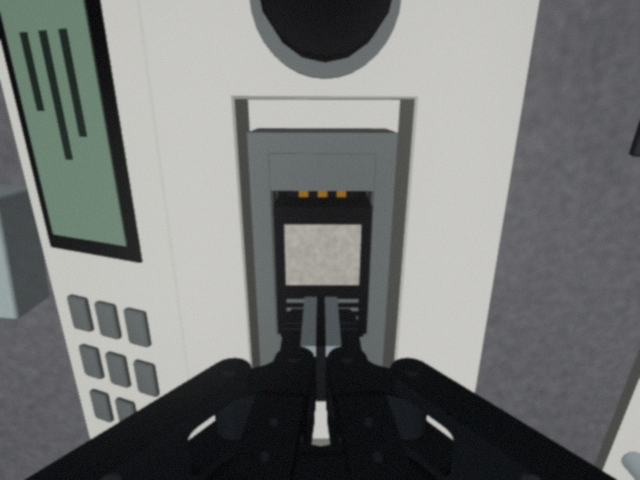

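servo_tool(steps=[[[0, 0, 0.5], 0], [[0, 0, 2], 0], [[0, -1, 4], 0], [[0, -2, 4], 0], [[0, -2, 4], 0]])

```text
t: 25.98
tcp_pos: [0.5703, -0.2095, 0.127]
ee_rot: [[-0.07, 0.998, 0.002], [0.998, 0.07, -0.001], [-0.001, 0.002, -1.0]]
force: [1.2, 0.1, -1.1]
grip_width: -0.0002
```

servo_tool(steps=[[[0, -3, 0], 0], [[0, -5, 0], 0], [[0, -5, 0], 0], [[0, -5, 0], 0]])

```text
t: 26.32
tcp_pos: [0.5686, -0.2581, 0.1243]
ee_rot: [[-0.069, 0.998, -0.002], [0.998, 0.069, 0.002], [0.002, -0.002, -1.0]]
force: [0.1, 1.0, -0.4]
grip_width: -0.0002
```

```bash
python3 flat.py w35; python3 - <<'E'
from h import *
f=load('w35'); C=cloud(f)*1000
for v in range(60,330,8): print(v,np.round(C[v,318],1))
E
```

```text
t 26.37 tcp [ 0.5688 -0.2574  0.1244] F [0.62 0.92 0.35] T [-0.03 -0.03  0.02] w 0.0001
pack top plane: tilt y deg -0.17464245560759653 x deg -0.08968321644648453 z0 87.82288454485357 n 8074 deck 75.70186506564382 4618
60 [ 559.8 -157.1   88.5]
68 [ 560.  -160.2   88.5]
76 [ 560.2 -163.4   88.3]
84 [ 560.4 -166.6   88.3]
92 [ 560.7 -169.8   88.3]
100 [ 560.9 -173.1   86.8]
108 [ 561.1 -176.5   87.3]
116 [ 561.3 -179.8   87.1]
124 [ 561.6 -183.3   87.5]
132 [ 561.8 -186.7   87.7]
140 [ 562.1 -190.2   88.2]
148 [ 562.3 -193.7   88.9]
156 [ 562.5 -197.5   87.1]
164 [ 562.8 -202.7   76.6]
172 [ 563.1 -206.3   78.4]
180 [ 563.4 -210.6   76.5]
188 [ 563.6 -215.    75.1]
196 [ 563.9 -218.9   76.1]
204 [ 564.2 -222.8   76.9]
212 [ 564.5 -227.    77. ]
220 [ 564.8 -231.7   75.4]
228 [ 565.1 -235.8   76.2]
236 [ 565.3 -238.1   82.5]
244 [ 565.6 -242.1   83.3]
252 [ 565.8 -246.4   83.7]
260 [ 566.1 -250.4   84.5]
268 [ 566.5 -255.3   83.7]
276 [ 566.8 -259.7   83.9]
284 [ 566.9 -260.9   90.9]
292 [ 567.2 -264.5   92.6]
300 [ 566.3 -247.5  132.6]
308 [ 566.4 -247.9  138.3]
316 [ 566.5 -248.   143.9]
324 [ 566.5 -247.7  149.7]
```

View pics/w35.png

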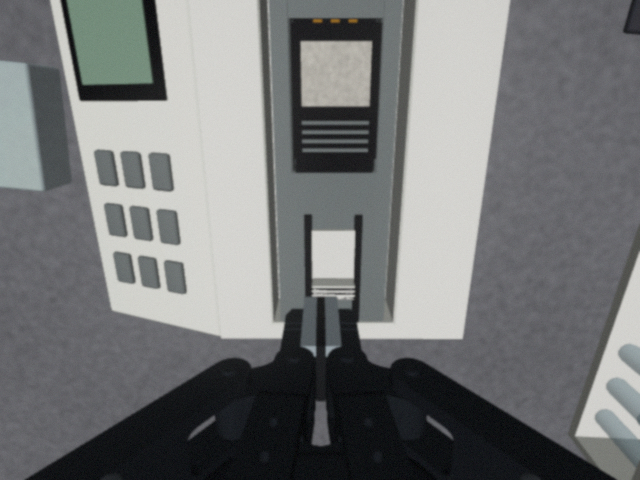

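servo_tool(steps=[[[0.3, -1.5, 0], 0], [[0.7, -3.1, 0], 0], [[0.7, -3.1, 0], 0], [[0.7, -3.1, -1], 0], [[0.7, -3.1, -2], 0]])

```text
t: 26.78
tcp_pos: [0.5769, -0.288, 0.1055]
ee_rot: [[-0.071, 0.997, 0.001], [0.997, 0.071, 0.0], [0.0, 0.001, -1.0]]
force: [-0.9, -0.1, -0.5]
grip_width: 0.0
```

servo_tool(steps=[[[0, 0, -0.8], 0], [[0, 0, -1.4], 0], [[0, 0, -1.9], 0], [[0, 0, -1.9], 0], [[0, 0, -1.9], 0]])

```text
t: 27.2
tcp_pos: [0.5763, -0.2888, 0.0866]
ee_rot: [[-0.071, 0.997, -0.001], [0.997, 0.071, 0.001], [0.001, -0.001, -1.0]]
force: [0.1, -0.6, 0.2]
grip_width: 0.0006
```

```bash
python3 - <<'E'
from h import *
f=grab('wrist'); save(f,'w36.png'); st()
E
```

```text
t 27.25 tcp [ 0.5767 -0.2891  0.0873] F [0.32 0.02 0.43] T [ 0.03 -0.03 -0.  ] w 0.0
```

View pics/w36.png

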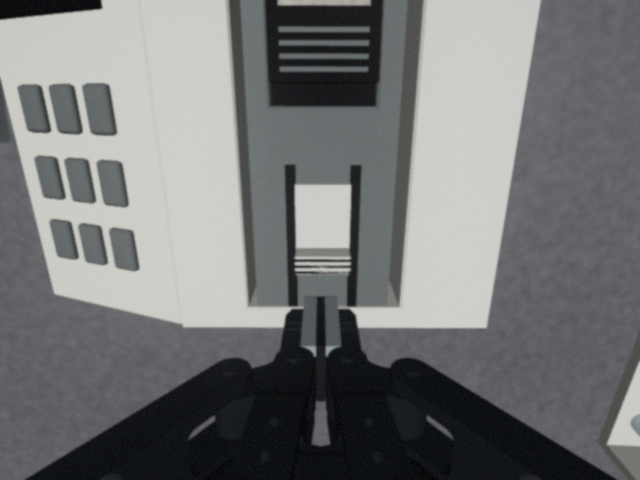

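servo_tool(steps=[[[0, 0, -0.2], 0], [[-0.02, 0.3, -0.2], 0], [[-0.04, 0.6, -0.2], 0], [[-0.06, 0.9, -0.2], 0], [[-0.08, 1.1, -0.2], 0]])

```text
t: 27.67
tcp_pos: [0.5759, -0.2779, 0.0854]
ee_rot: [[-0.071, 0.997, 0.0], [0.997, 0.071, -0.0], [-0.0, 0.0, -1.0]]
force: [-0.2, -2.4, 0.7]
grip_width: -0.0001
```

servo_tool(steps=[[[-0.02, 0.3, 0], 0], [[-0.04, 0.6, 0], 0], [[-0.06, 0.9, 0], 0], [[-0.08, 1.2, 0], 0], [[-0.1, 1.4, 0], 0]])

```text
t: 28.08
tcp_pos: [0.575, -0.2639, 0.0853]
ee_rot: [[-0.071, 0.997, 0.0], [0.997, 0.071, -0.0], [-0.0, 0.0, -1.0]]
force: [-0.1, -1.9, 0.4]
grip_width: 0.0003
```

```bash
python3 - <<'E'
from h import *
f=grab('wrist'); save(f,'w37.png'); st()
E
```

```text
t 28.13 tcp [ 0.5749 -0.2636  0.0852] F [ 1.63 -0.66  1.25] T [-0.24 -0.07  0.02] w -0.0005
```

View pics/w37.png

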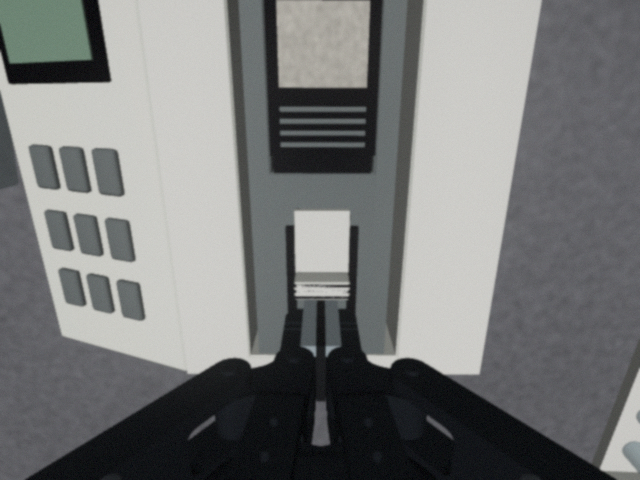

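servo_tool(steps=[[[-0.02, 0.3, 0], 0], [[-0.04, 0.6, 0], 0], [[-0.06, 0.9, 0], 0], [[-0.08, 1.2, 0], 0], [[-0.1, 1.4, 0], 0]])

```text
t: 28.55
tcp_pos: [0.5739, -0.2498, 0.0852]
ee_rot: [[-0.071, 0.997, 0.0], [0.997, 0.071, -0.0], [-0.0, 0.0, -1.0]]
force: [1.3, -1.8, 1.8]
grip_width: -0.0003
```

servo_tool(steps=[[[-0.01, 0.15, 0], 0], [[-0.02, 0.3, 0], 0], [[-0.03, 0.4, 0], 0], [[-0.03, 0.4, 0], 0]])

```text
t: 28.88
tcp_pos: [0.5737, -0.2468, 0.0854]
ee_rot: [[-0.071, 0.997, 0.001], [0.997, 0.071, -0.001], [-0.001, 0.0, -1.0]]
force: [0.8, -5.3, 0.9]
grip_width: 0.0
```

servo_tool(steps=[[[-0.01, 0.1, 0], 0], [[-0.01, 0.2, 0], 0], [[-0.01, 0.2, 0], 0]])

```text
t: 29.13
tcp_pos: [0.5738, -0.2463, 0.0859]
ee_rot: [[-0.07, 0.998, 0.001], [0.998, 0.07, -0.004], [-0.004, 0.001, -1.0]]
force: [0.6, -9.9, 0.2]
grip_width: -0.0003
```

servo_tool(steps=[[[0.01, 0.1, 0], 0], [[0.01, 0.1, 0], 0], [[0.01, -0.4, 0], 0], [[0.03, -1, 0], 0], [[0.05, -1.2, 1], 0]])

```text
t: 29.55
tcp_pos: [0.572, -0.2556, 0.0924]
ee_rot: [[-0.071, 0.997, -0.005], [0.997, 0.071, 0.003], [0.003, -0.004, -1.0]]
force: [-0.7, -1.1, -1.4]
grip_width: 0.0003
```

servo_tool(steps=[[[0, 0, 1.5], 0], [[0, -1, 3.5], 0], [[0, -2, 5], 0], [[0, -2, 5], 0], [[0, -2, 5], 0]])

```text
t: 29.97
tcp_pos: [0.5746, -0.2766, 0.1465]
ee_rot: [[-0.07, 0.998, 0.002], [0.998, 0.07, -0.001], [-0.001, 0.002, -1.0]]
force: [0.5, 0.4, -0.8]
grip_width: -0.0001
```

```bash
python3 flat.py w38; python3 - <<'E'
from h import *
f=load('w38'); C=cloud(f)*1000
b=np.array([568.25,-170.0]); ey=np.array([-.0711,.9975])
for v in range(150,300,5): print(v,np.round(C[v,318],1),round(float((C[v,318,:2]-b)@ey),1),f['img'][v,318])
I=f['img'][:,:,::-1]; cv2.imwrite('pics/c8.png',cv2.resize(I[0:300,220:420],None,fx=2,fy=2,interpolation=cv2.INTER_CUBIC))
E
```

```text
t 30.02 tcp [ 0.5738 -0.2758  0.145 ] F [-0.11  0.12 -0.63] T [-0.02 -0.   -0.06] w -0.0002
pack top plane: tilt y deg -0.14395542728738212 x deg -0.08810393414016923 z0 87.83008325668142 n 6433 deck 75.74800510889415 3199
150 [ 568.5 -216.2   84. ] -46.1 [214 214 211]
155 [ 568.7 -218.9   83.1] -48.8 [216 216 212]
160 [ 568.9 -221.4   83.8] -51.3 [220 217 215]
165 [ 569.1 -224.1   83.3] -54.0 [219 217 213]
170 [ 569.2 -226.8   83.4] -56.7 [220 217 214]
175 [ 569.4 -229.    85.8] -58.9 [165 166 162]
180 [ 569.5 -230.    94.7] -59.9 [126 127 124]
185 [ 569.7 -232.9   92.8] -62.9 [121 119 118]
190 [ 569.9 -235.5   93. ] -65.5 [107 106 106]
195 [ 570.3 -242.4   74.6] -72.4 [116 120 124]
200 [ 570.5 -244.8   76.7] -74.8 [116 122 125]
205 [ 570.7 -247.9   75.8] -77.9 [118 123 122]
210 [ 570.9 -250.9   75.6] -80.9 [114 122 120]
215 [ 571.1 -253.9   75.7] -83.9 [114 120 120]
220 [ 571.3 -256.7   76.2] -86.7 [115 122 120]
225 [ 571.5 -259.9   75.8] -89.9 [113 119 123]
230 [ 571.7 -262.9   75.8] -93.0 [113 119 120]
235 [ 571.9 -266.    75.9] -96.0 [113 120 120]
240 [ 572.1 -269.2   75.6] -99.2 [116 122 121]
245 [ 572.4 -272.4   75.5] -102.4 [113 120 119]
250 [ 572.6 -275.7   75.2] -105.7 [113 119 119]
255 [ 572.8 -278.3   76.6] -108.4 [116 121 123]
260 [ 573.  -281.9   75.6] -112.0 [115 119 120]
265 [ 573.3 -285.8   74.4] -115.8 [115 121 121]
270 [ 573.5 -288.5   75.6] -118.6 [115 122 121]
275 [ 573.8 -292.9   73.3] -123.0 [162 165 159]
280 [ 573.9 -295.1   75.8] -125.2 [216 217 212]
285 [ 574.2 -299.2   74.2] -129.3 [217 218 213]
290 [ 574.4 -301.9   75.8] -132.0 [204 205 201]
295 [ 577.1 -344.3    1.6] -174.5 [91 92 94]
```

View pics/c8.png

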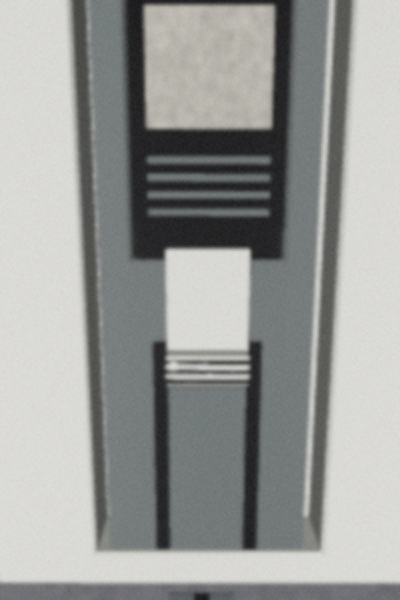

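```bash
python3 - <<'E'
from h import *
b=np.array([568.25,-170.0]); ey=np.array([-.0711,.9975])
f=load('w38'); g=cv2.cvtColor(f['img'],cv2.COLOR_RGB2GRAY).astype(float)
def cr(a,t):
    return [i+(t-a[i])/(a[i+1]-a[i]) for i in range(len(a)-1) if (a[i]-t)*(a[i+1]-t)<0]
c=g[110:140,310:335].mean(1); v=110+cr(c,130)[0]
e=(onz(f,322,v,.0825)[:2]*1000-b)@ey
c2=g[110:140,290:300].mean(1); v2=110+cr(c2,75)[0]
e2=(onz(f,295,v2,.077)[:2]*1000-b)@ey; print('plate front Y',e,v,'tail end Y',e2,v2)
c=g[165:200,312:332].mean(1); print([int(x) for x in c])
for n,r in (('w35',(230,300)),('w38',(165,200)),('w11',(0,1))):
    pass
# plate front / ridge in w35
f=load('w35'); g=cv2.cvtColor(f['img'],cv2.COLOR_RGB2GRAY).astype(float)
c=g[215,:];c=g[215:245,322:345].mean(1); v=215+cr(c,165)[0]; e0=(onz(f,333,v,.0825)[:2]*1000-b)@ey; print('open plate front Y',e0,v,'travel',e-e0)
E
```

```text
plate front Y -32.94479271873637 123.757257566399 tail end Y -35.9693113344878 129.13698630136986
[215, 216, 215, 215, 215, 216, 215, 215, 213, 197, 163, 143, 158, 184, 179, 127, 108, 158, 191, 177, 122, 116, 167, 188, 160, 104, 98, 127, 122, 116, 119, 121, 120, 120, 120]
open plate front Y -64.68945017572521 230.3168202764977 travel 31.74465745698884
```

```bash
python3 - <<'E'
from h import *
f=grab('scene'); save(f,'s2.png'); st(); print(arm.finish_job())
E
```

```text
t 30.07 tcp [ 0.5734 -0.2753  0.144 ] F [ 0.21  0.64 -0.39] T [ 0.02 -0.   -0.08] w -0.0002
the job is handed in; nothing more can be done
None
```

View pics/s2.png

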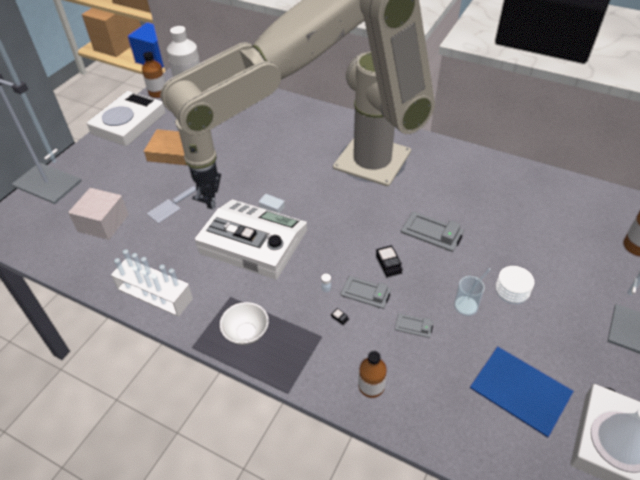

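The pack is in the photometer's bay and lies flat, the lock is slid home over its tail, and the job was handed in at about 30 s of the 72 s allowed. No verdict was reported.

**How it went:**
- **Tilting the pack:** The arm cannot tilt, so I took the pack out of the middle-sized charger and pressed its tail on the back edge of the charger's tower. That turned it about 15° nose-down between the pads.
- **Fitting it:** I lowered the tongue into the bay under the lip, pushed the sprung contact in almost 6 mm, and rocked the tail down. The tail caught on the rim once; I backed off, pushed about 1 mm further in and carried on.
- **Seating and locking it:** I opened the gripper and pressed the tail down flat with the closed fingers. Then I pushed the lock to its stop and backed the arm away.

**Last checks:**
- **Pack:** It is tilted about 0.15° and its top stands 12.1 mm above the deck. The top reads 87.8 mm, but the deck itself reads 75.7 mm, so the camera is about 0.7 mm high. The tail end is at −36.0 mm in the bay, against the tail wall.
- **Lock:** It moved 31.7 mm by the pictures, to a firm stop. Its front edge is at −32.9 mm, against −33 mm for fully home, and overlaps the tail step by 3.0 mm.
- **Bystanders:** In the final picture they stand where they began. I did not measure them.

**Less certain:**
- **Pack forces:** The highest wrist forces with the pack in the bay were about 23 N vertical, when the fingers probably touched the deck, and just under 10 N against the spring, with friction included. The limits on the pack itself can't be read directly.
- **Tilt reading:** When the tail caught, the tilt measured in the pictures was about 1° more than the contact heights allowed.

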